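Pack the bottle spares box in two layers

ROBOT

A 6-joint arm with a two-finger parallel gripper is mounted at the origin on the work surface. World frame = base frame: x ahead of the robot, y to its left, z up, the work surface at z = 0. Lengths are in m, angles in degrees, forces in N, time in s.
With the tool pointing down it reaches from about 0.3 to 0.75 m from the base axis. Payload 8.5 kg.
Tool frame: the origin (TCP) lies at the very end of the fingers, on their centre line; the grasp point (between the pads) lies 19 mm behind it; z points along the fingers, y is the line along which they close (so a half turn about z gives the same grasp; the last joint's range is limited). The gripper opens to 85 mm and grips with 20 to 120 N. Pads are 22 mm wide; open, the fingers measure 114 mm over their backs; the gripper's body (76 mm by 85 mm) begins 54 mm behind the grasp point. The pads swing forward as they close: fully open they stand 13 mm farther back than shut.
Start: joints at [56.075, 21.807, 74.336, -0, 83.858, -12.336], TCP at [0.202, 0.511, 0.231] pointing down, gripper open.
Joint ranges: [-178.18, 178.18], [-50.72, 133.34], [12.68, 142.11], [-81.47, 261.47], [9.98, 163.14], [-165.26, 165.26]. Speed limits (degrees/s): [136.94, 136.94, 180, 180, 180, 180].

INTERFACE

Orientations are given as a 3x3 rotation matrix whose columns are the frame's x, y, z axes.
In Python, from rig import observe, cams, ticket gives the robot as it stands.
- The arm moves only by the tool move_arm, never from a script. Its arguments are lists of equal length, an entry for each row: "jaw": the finger opening in cm, from 0 to 8.54; "dp": the shift along the tool's x, y, z in cm, a list of three; "turn": the turn, a rotation vector about the tool's x, y, z in rad, a list of three. In form: {"jaw": [jaw, ...], "dp": [[tx, ty, tz], ...], "turn": [[wx, wy, wz], ...]}. A call has 1 to 12 rows; each row shifts and turns the commanded pose from where the row before left it, along the tool's axes as they then stand; what a row does not reach is not made up. A row lasts 1/12 s, in which the tool goes at most 41.7 mm and 7.16 degrees, less where a joint would pass 70% of its speed; a pose out of reach is approached as far as the arm can. A call is refused whole if a number of a shift passes 4.17 or a number of a turn 0.125, either way. A call with a gripper value outside its range is refused whole. The fingers move at their own pace and stop on an object; "force" is the grip in N (left out, the last holds). Time passes only in rows, so rows that do not move let the fingers close. It gives the time, the measured TCP pose, the force, the opening and the grip force at its end, in the units of the state.
- observe(): the state, without advancing time (a new reading comes with each control period).
- cams.get_image(name): name is "scene" or "top"; returns (picture, depth): 400x640x3 uint8, red, green, blue; 400x640 float32, m along the optical axis (not along the pixel's ray), 0 where there is no reading.
- cams.calibration(name): a dict with "vertical_fov" (degrees; the focal length in pixels is half the picture's height over the tangent of half this angle, whatever the lens; pixels are square), "cx", "cy" (the principal point, pixels), "k1" (the pictures are not rectified: a ray, as slopes to the right and down, at radius r is drawn at 1 + k1 r^2 times it, then the intrinsics apply), "view" (4x4, takes a point from world to camera coordinates). Camera axes: x right, y up, looking along -z (the intrinsics and any distortion apply to the point x, -y, -z); pixel columns grow to the right and rows downward; lengths in m; the calibration is good to about 2 mm. A picture is of the moment at which its call begins. calibration takes no time and is no camera call.
- ticket.close_job(): hands the job in; it is judged then, once.
Trained networks look in the newest picture that a camera, given by its name, has taken for a name from the list of things; names that differ only in an ending like _2 or _b are one class to them, and where a whole thing is asked for, a point or a joint stands for the part that bears it (a point fixed in the world has none). Each returns a list of dicts, best first, with "p" (0 to 1); they miss things now and then, are a little off and sometimes report something else, mostly with a low value. They report only what shows in the picture. A call takes as long as a camera call. They do not tell look-alikes from the thing itself.
- cams.spot_in(camera, query): "box" ([centre column, centre row, width, height] as shares, 0 to 1, of the picture: columns of its width, rows of its height, round what is visible of it).
- cams.outline_of(camera, query): "mask" (400x640 bool, what is visible of it) and "box" ([centre column, centre row, width, height] as shares, 0 to 1, of the picture: columns of its width, rows of its height, round what is visible of it).
- cams.mark_of(camera, query): "location" ([column, row] as shares, 0 to 1, of the picture: columns of its width, rows of its height: a listed point, or the origin of a listed thing).
The state is a dict: "time_s": time; "q": joint angles; "qvel": joint speeds; "joint_efforts": joint torques, N m; "position": TCP position; "tool_rot": TCP orientation; "ft_force": force on the tool from outside, world axes, zero at the start; "wrist_torque": the same for the moment, N m; "grip_width": finger opening in m; "gripper_force": force on a finger pad.
Only numpy, scipy, OpenCV 4.12 (cv2) and the standard library are available. Lean on these libraries where they do the work, as an engineer would, in place of code of your own. Each camera call takes 0.05 s, during which the arm holds its last target. There are 200 camera calls.

TASK

Pack the spares box in two layers: put the seal ring over the post and stand the coupling upright in the round well in the bottom of the box, then lay the divider flat inside the box over them, on its corner ledges, grip upwards. Then set the two caps down upright on the divider, one on each side of its grip and in the middle of its half: the wide flat cap right above the seal ring and the tall ribbed cap right above the coupling. Leave the jar and the beaker alone.

Things in the scene. Friction and masses are not known exactly. Their poses are not given: they have to be found in the camera images.
- box: Fixed open grey box, inside 200 (its x) x 116 mm (y), walls 5, floor 4 mm thick, rim 68 mm up. In each inside corner an 18 x 18 mm ledge post, top 54 mm above the bench, carries the divider. Origin: centre of its underside, on the bench; z up. On the left or right of the bench. The two inserts lie on its floor, centred 50 mm either way from its centre along x; which is in which half varies.
- post_insert: Fixed white plate 86 x 78 x 12 mm on the box's floor with a dark steel post at its centre, 16 mm diameter, standing 14 mm above the plate (26 mm above the origin), tapered tip. Origin at the centre of the plate's underside (4 mm above the bench), z up.
- well_insert: Fixed white plate 86 x 78 x 12 mm on the box's floor with a round well at its centre, 46 mm diameter, 8 mm deep (the well's floor is 4 mm above the origin, dark). Origin at the centre of the plate's underside (4 mm above the bench), z up.
- divider_grip (a point): Loose divider: flat grey plate 188 (x) x 104 (y) x 4 mm with an upright black grip fin in the middle, 12 mm thick (x), 50 mm long (y), top 40 mm above the plate's underside. 0.16 kg. Lies flat on the bench. The point is the fin's centre, 22 mm above the underside; z up. Fits the box either end round, 6 mm to spare all round; seated, its upper face is 58 mm above the bench.
- seal_mid (a point): Loose dark rubber seal ring lying flat, 46 mm outside and 28 mm inside diameter, 12 mm thick. The point is its centre, 6 mm above its underside; z is its axis.
- coupling_mid (a point): Loose grey plastic hose coupling standing upright: round collar 30 mm diameter and 28 mm high, with a narrow stub (16 mm neck, 20 mm head) on top, 40 mm high in all. The point is on its axis 20 mm above its underside; z is its axis, up to the stub.
- flat_cap_mid (a point): Loose wide flat bottle cap, plain round, 54 mm diameter, 22 mm high. The point is its centre, 11 mm above its underside; z is its axis, up.
- tall_cap_mid (a point): Loose tall bottle cap with ribbed side, 45 mm diameter, 34 mm high with a bevelled top edge (straight side up to 28 mm). The point is its centre, 17 mm above its underside; z is its axis, up.
- bottle_mid (a point): Bystander: pale jar with a screw lid, 64 mm diameter, 120 mm high, beyond the work. The point is 60 mm up its axis.
- beaker_mid (a point): Bystander: open white beaker, 68 mm diameter, 85 mm high, beyond the work. The point is 42 mm up its axis.
Mind the look-alikes: they are no part of the job. Leave any green or yellow look-alike of the part that bears divider_grip alone.

How it is judged (in metres and radians):
On the way, in this order (a step that is already met when the one before it is completed fails the run):
1. the seal ring lies flat over the post and the coupling stands in the well, both let go (horizontal distance between seal_mid and post_insert below 0.009 m and z of seal_mid in the frame of post_insert below 0.021 m and angle between each of seal_mid, coupling_mid's own z axis and vertical below 0.12 rad and horizontal distance between coupling_mid and well_insert below 0.011 m and z of coupling_mid in the frame of well_insert below 0.027 m and contact force between the fingers and seal below 0.1 N and contact force between the fingers and coupling below 0.1 N), for 0.2 s.
2. the divider lies flat in the box on its ledges, over them (horizontal distance between divider_grip and box below 0.011 m and z of divider_grip in the frame of box between 0.073 and 0.079 m and angle between divider_grip's own z axis and vertical below 0.05 rad and angle between the x axis of divider_grip and the x axis of box, either way round below 0.12 rad), for 0.2 s.
At the end, for the whole second after the job is handed in: Seal round the post (within 9 mm) and coupling in the well (11 mm), both flat on the bottom; divider level on the box's ledges (11 mm, 0.12 rad); on it, upright, the flat cap within 16 mm of the post insert's centre and the tall cap of the well insert's; all let go and at rest (all of step 2 and horizontal distance between seal_mid and post_insert below 0.009 m and z of seal_mid in the frame of post_insert below 0.021 m and angle between each of seal_mid, coupling_mid's own z axis and vertical below 0.12 rad and horizontal distance between coupling_mid and well_insert below 0.011 m and z of coupling_mid in the frame of well_insert below 0.027 m and horizontal distance between flat_cap_mid and post_insert below 0.016 m and z of flat_cap_mid in the frame of box between 0.065 and 0.073 m and angle between each of flat_cap_mid, tall_cap_mid's own z axis and vertical below 0.1 rad and horizontal distance between tall_cap_mid and well_insert below 0.016 m and z of tall_cap_mid in the frame of box between 0.071 and 0.079 m and linear speed of each of seal, coupling, divider, flat_cap, tall_cap below 0.02 m/s and angular speed of each of seal, coupling, divider, flat_cap, tall_cap below 0.2 rad/s); the robot touches nothing.
It fails at once if the jar or the beaker is shifted by more than 20 mm or tipped (distance of any of bottle_mid, beaker_mid from where it was at the start of the episode above 0.02 m or angle between any of bottle_mid, beaker_mid's own z axis and vertical above 0.3 rad).
It also fails if it takes over 120 s, if anything falls off the work surface, if the arm or the gripper's body presses on something with over 40 N, if the wrist force passes 120 N, or if a joint passes its speed limit or range.

## Working session

There is one attempt and no reset: what is moved stays moved. The work goes in short steps, Python scripts to look and compute and a tool call to move; the robot and the scene stay as the last step left them, time stands still between calls to the robot, and variables do not carry over. Pictures are saved under pics/ and viewed, at most 14 in all, crops included, and the job is handed in when it is done.

Besides the shell and the picture viewer there is one more tool, called after "Request:" in YAML: its name, and indented under it one key for each argument. move_arm: Moves the arm, as the interface text tells. Its arguments: {"type":"object","properties":{"jaw":{"type":"array","items":{"type":"number"}},"dp":{"type":"array","items":{"type":"array","items":{"type":"number"}}},"turn":{"type":"array","items":{"type":"array","items":{"type":"number"}}},"force":{"type":"number"}},"required":["jaw","dp","turn"]}

```bash
mkdir -p pics; ls
cat > h.py <<'E'
import numpy as np, cv2
from rig import observe, cams, ticket
def K(name):
    c=cams.calibration(name); f=200/np.tan(np.radians(c["vertical_fov"])/2)
    return c,f,np.array(c["view"])
def ray(name,u,v):
    c,f,V=K(name)
    d=np.array([(u-c["cx"])/f,(v-c["cy"])/f]); s=d.copy()
    for _ in range(20): s=d/(1+c["k1"]*(s@s))
    R=V[:3,:3]; o=-R.T@V[:3,3]
    return o,R.T@np.array([s[0],-s[1],-1.0])
def atz(name,u,v,z):
    o,d=ray(name,u,v); return o+d*(z-o[2])/d[2]
def atd(name,u,v,dep):
    o,d=ray(name,u,v); return o+d*dep
def cloud(name,depth):
    c,f,V=K(name)
    v,u=np.mgrid[0:400,0:640]; d=np.stack([(u-c["cx"])/f,(v-c["cy"])/f],-1); s=d.copy()
    for _ in range(20): s=d/(1+c["k1"]*(s**2).sum(-1,keepdims=True))
    R=V[:3,:3]; o=-R.T@V[:3,3]
    P=np.stack([s[...,0],-s[...,1],-np.ones_like(s[...,0])],-1)*depth[...,None]
    P=P@R+o; P[depth==0]=np.nan
    return P
E
python3 - <<'E'
from h import *
s=observe(); print(s["time_s"],s["position"],np.round(s["tool_rot"],3))
for n in ("scene","top"):
    im,d=cams.get_image(n); cv2.imwrite(f"pics/{n}0.png",im[...,::-1]); np.savez(f"{n}0.npz",im=im,d=d)
    c,f,V=K(n); print(n,f,c["cx"],c["cy"],c["k1"],-V[:3,:3].T@V[:3,3],V[2,:3])
pts=["box","post_insert","well_insert","divider_grip","seal_mid","coupling_mid","flat_cap_mid","tall_cap_mid","bottle_mid","beaker_mid"]
zs=[0,.004,.004,.022,.006,.02,.011,.017,.06,.042]
for q,z in zip(pts,zs):
  for n in ("top","scene"):
    print(q,n,[(round(r["p"],2),[int(r["location"][0]*640),int(r["location"][1]*400)],np.round(atz(n,r["location"][0]*640,r["location"][1]*400,z)[:2],3).tolist()) for r in cams.mark_of(n,q)[:4]])
E
```

```text
pics
0.0 [0.20219903 0.51116861 0.23072527] [[-0.93   0.368 -0.001]
 [ 0.368  0.93  -0.001]
 [ 0.    -0.001 -1.   ]]
scene 485.82012843109777 317.6592303004965 200.71976295864866 0.0127819433109318 [ 1.19813745 -0.74771457  0.84413382] [ 0.47737741 -0.68489594  0.55048012]
top 407.57966929231094 323.9691332219513 200.47964096311833 0.025105701860751777 [0.21136244 0.16797243 1.51754016] [-0.21571143 -0.01175904  0.97638635]
box top [(0.59, [446, 208], [0.53, -0.279]), (0.56, [355, 221], [0.471, 0.066])]
box scene [(0.92, [193, 327], [0.524, -0.283])]
post_insert top [(0.64, [451, 193], [0.587, -0.296]), (0.44, [304, 200], [0.545, 0.26])]
post_insert scene [(0.75, [205, 339], [0.576, -0.295])]
well_insert top [(0.79, [449, 223], [0.472, -0.285])]
well_insert scene [(0.75, [179, 315], [0.475, -0.277])]
divider_grip top [(0.91, [244, 203], [0.522, 0.484]), (0.81, [306, 200], [0.538, 0.252]), (0.77, [303, 266], [0.293, 0.253]), (0.64, [189, 247], [0.353, 0.673])]
divider_grip scene [(0.93, [346, 138], [0.332, 0.693]), (0.79, [330, 209], [0.545, 0.257]), (0.6, [362, 175], [0.523, 0.481]), (0.6, [266, 187], [0.304, 0.247])]
seal_mid top [(0.62, [358, 187], [0.599, 0.057]), (0.52, [307, 197], [0.555, 0.248])]
seal_mid scene [(0.58, [306, 255], [0.598, 0.058])]
coupling_mid top [(0.37, [355, 223], [0.459, 0.067])]
coupling_mid scene [(0.41, [268, 233], [0.462, 0.064])]
flat_cap_mid top [(0.65, [383, 228], [0.444, -0.038])]
flat_cap_mid scene [(0.54, [240, 254], [0.451, -0.041])]
tall_cap_mid top [(0.69, [388, 184], [0.612, -0.056])]
tall_cap_mid scene [(0.88, [285, 276], [0.609, -0.047])]
bottle_mid top [(0.65, [404, 138], [0.782, -0.112])]
bottle_mid scene [(0.79, [325, 306], [0.771, -0.113])]
beaker_mid top [(0.84, [351, 140], [0.775, 0.087])]
beaker_mid scene [(0.74, [374, 263], [0.783, 0.092])]
```

View pics/top0.png

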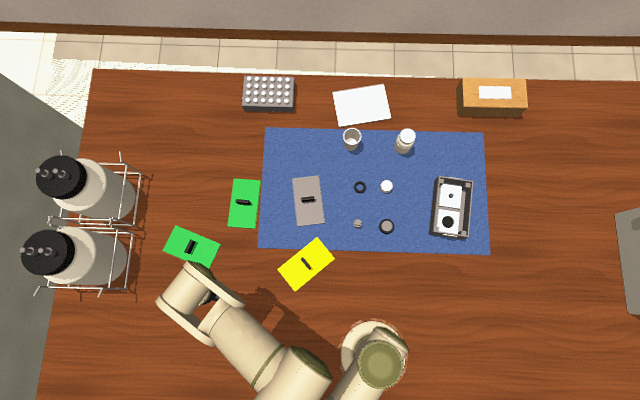

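View pics/scene0.png

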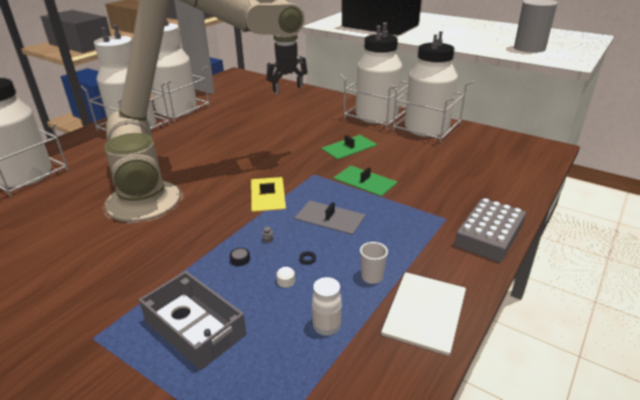

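The divider candidates are top (308,200) grey, (244,203) and (190,247) green, (306,265) yellow. The grey one on the mat at (308,200) fits the description, and I'll confirm it in a crop.

Run:
```python
from h import *
D={n:np.load(f"{n}0.npz") for n in("top","scene")}
# outlines; silhouette of cylinder: minAreaRect/centroid of mask at mid height
def unproj(n,m,z):
    vs,us=np.nonzero(m); return np.array([atz(n,u,v,z)[:2] for u,v in zip(us,vs)])
for q,z in [("seal_mid",.006),("coupling_mid",.02),("flat_cap_mid",.011),("tall_cap_mid",.017),("bottle_mid",.06),("beaker_mid",.042)]:
  for n in("top","scene"):
    for r in cams.outline_of(n,q)[:2]:
      m=r["mask"]; vs,us=np.nonzero(m)
      if len(us)==0: continue
      c=((us.min()+us.max())/2,(vs.min()+vs.max())/2)
      print(q,n,round(r["p"],2),len(us),np.round(c,1),"bbox-mid",np.round(atz(n,*c,z)[:2],4),"cen",np.round(atz(n,us.mean(),vs.mean(),z)[:2],4),"depthz",np.round(np.nanpercentile(cloud(n,D[n]["d"])[m][:,2],[5,50,95]),3))
for n in("top","scene"):
  for q,z in [("divider_grip",.004),("box",.068)]:
    for r in cams.outline_of(n,q)[:4]:
      m=r["mask"]; vs,us=np.nonzero(m)
      rect=cv2.minAreaRect((unproj(n,m,z)*1000).astype(np.float32)); print(q,n,round(r["p"],2),[us.mean().round(),vs.mean().round()],np.round(rect[0],1),np.round(rect[1],1),round(rect[2],1))
  P=cloud(n,D[n]["d"]); sel=(P[...,0]>.38)&(P[...,0]<.68)&(P[...,1]>-.38)&(P[...,1]<-.18)&(P[...,2]>.06)&(P[...,2]<.08)
  rect=cv2.minAreaRect((P[sel][:,:2]*1000).astype(np.float32)); print("rim",n,sel.sum(),np.round(np.median(P[sel][:,2]),4),np.round(rect[0],1),np.round(rect[1],1),round(rect[2],1))
im=D["top"]["im"]; a=cv2.resize(im[165:255,280:480],(800,360),interpolation=cv2.INTER_CUBIC)
cv2.imwrite("pics/c1.png",a[...,::-1])
im=D["scene"]["im"]; a=cv2.resize(im[180:370,130:380],(790,600),interpolation=cv2.INTER_CUBIC)
cv2.imwrite("pics/c2.png",a[...,::-1])
```

```text
seal_mid top 0.42 84 [359.5 186.5] bbox-mid [0.6041 0.052 ] cen [0.6031 0.0524] depthz [-0.001  0.01   0.016]
seal_mid scene 0.49 174 [307.  257.5] bbox-mid [0.6026 0.0528] cen [0.6025 0.0531] depthz [0.003 0.011 0.015]
coupling_mid top 0.48 56 [356.5 223. ] bbox-mid [0.4602 0.0625] cen [0.4602 0.0625] depthz [0.019 0.03  0.042]
coupling_mid scene 0.61 177 [267. 234.] bbox-mid [0.4603 0.0604] cen [0.4621 0.0591] depthz [0.001 0.022 0.041]
flat_cap_mid top 0.65 1465 [450. 207.] bbox-mid [ 0.5333 -0.288 ] cen [ 0.5307 -0.2948] depthz [0.001 0.035 0.07 ]
flat_cap_mid top 0.47 193 [386. 226.] bbox-mid [ 0.4537 -0.0481] cen [ 0.4539 -0.0481] depthz [0.002 0.021 0.028]
flat_cap_mid scene 0.66 307 [239.5 256. ] bbox-mid [ 0.4524 -0.0461] cen [ 0.453  -0.0464] depthz [0.006 0.022 0.026]
tall_cap_mid scene 0.65 306 [285.5 276.5] bbox-mid [ 0.608  -0.0472] cen [ 0.6079 -0.0478] depthz [0.006 0.03  0.037]
bottle_mid top 0.87 405 [404.5 141. ] bbox-mid [ 0.7723 -0.1112] cen [ 0.7724 -0.112 ] depthz [0.011 0.099 0.123]
bottle_mid scene 0.77 1495 [326.  305.5] bbox-mid [ 0.7708 -0.1089] cen [ 0.77
[... 408 characters left out ...]
 262.] bbox-mid [0.7766 0.0957] cen [0.7736 0.0975] depthz [0.012 0.061 0.086]
divider_grip top 0.9 [np.float64(305.0), np.float64(264.0)] [305.9 246.5] [111.3 187.7] 41.2
divider_grip top 0.74 [np.float64(243.0), np.float64(203.0)] [527.8 492.8] [107.8 187.9] 87.2Traceback (most recent call last):
  File "<stdin>", line 17, in <module>
  File "<stdin>", line 5, in unproj
  File "h.py", line 13, in atz
    o,d=ray(name,u,v); return o+d*(z-o[2])/d[2]
        ~~~^^^^^^^^^^
  File "h.py", line 7, in ray
    c,f,V=K(name)
          ~^^^^^^
  File "h.py", line 4, in K
    c=cams.calibration(name); f=200/np.tan(np.radians(c["vertical_fov"])/2)
ValueError: time passes only in moves, steps and waits
```

```bash
python3 - <<'E'
s=open("h.py").read()
s=s.replace('def K(name):\n    c=cams.calibration(name);','import pickle,os\nif not os.path.exists("cal.pkl"): pickle.dump({n:cams.calibration(n) for n in("top","scene")},open("cal.pkl","wb"))\nCAL=pickle.load(open("cal.pkl","rb"))\ndef K(name):\n    c=CAL[name];')
open("h.py","w").write(s)
E
python3 - <<'E'
from h import *
D={n:np.load(f"{n}0.npz") for n in("top","scene")}
im=D["top"]["im"]; a=cv2.resize(im[165:255,280:480],(800,360),interpolation=cv2.INTER_CUBIC)
cv2.imwrite("pics/c1.png",a[...,::-1])
im=D["scene"]["im"]; a=cv2.resize(im[180:370,130:380],(790,600),interpolation=cv2.INTER_CUBIC)
cv2.imwrite("pics/c2.png",a[...,::-1])
# divider by colour: warm grey on blue; box/objects by metric
for n,(u0,v0) in dict(top=(300,210),scene=(312,215)).items():
  I=D[n]["im"]; hsv=cv2.cvtColor(I,cv2.COLOR_RGB2HSV)
  m=((hsv[...,1]<75)&(hsv[...,2]>70)).astype(np.uint8)
  k,lab,st,ce=cv2.connectedComponentsWithStats(m,connectivity=4)
  l=lab[v0,u0]; vs,us=np.nonzero(lab==l)
  p=np.array([atz(n,u,v,.004)[:2]*1000 for u,v in zip(us,vs)],np.float32)
  rect=cv2.minAreaRect(p); print("div",n,l,len(us),np.round(rect[0],1),np.round(rect[1],1),round(rect[2],1))
  P=cloud(n,D[n]["d"]); sel=(P[...,0]>.45)&(P[...,0]<.65)&(P[...,1]>.15)&(P[...,1]<.38)&(P[...,2]>.025)
  print(" fin",sel.sum(),np.round(P[sel].mean(0),4))
  sel=(P[...,0]>.38)&(P[...,0]<.68)&(P[...,1]>-.38)&(P[...,1]<-.18)&(P[...,2]>.06)&(P[...,2]<.08)
  rect=cv2.minAreaRect((P[sel][:,:2]*1000).astype(np.float32)); print("rim",n,sel.sum(),np.round(np.median(P[sel][:,2]),4),np.round(rect[0],1),np.round(rect[1],1),round(rect[2],1))
E
```

```text
div top 34 1315 [545.4 248.7] [190.1 107.4] 8.8
 fin 52 [0.5445 0.2496 0.0375]
rim top 353 0.0668 [ 526.3 -282.5] [127.1 217.6] 82.4
div scene 53 1327 [546.3 248.3] [193.8 114.2] 9.0
 fin 81 [0.5491 0.244  0.0365]
rim scene 1115 0.0675 [ 529. -282.] [128.5 218.3] 82.6
```

View pics/c1.png

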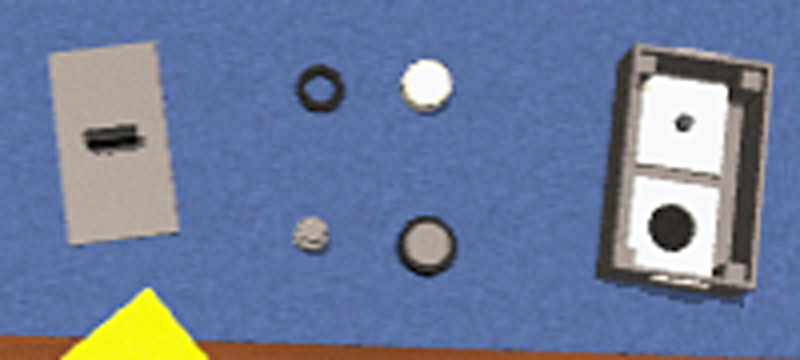

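View pics/c2.png

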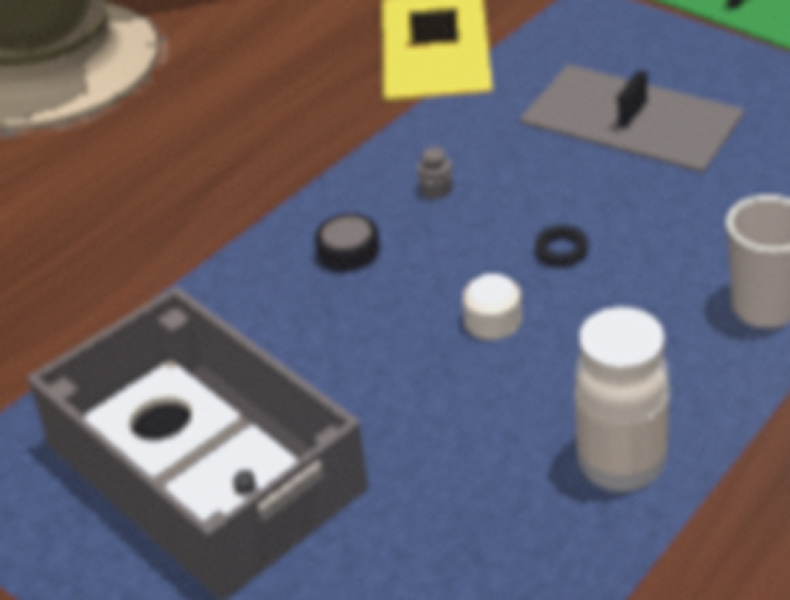

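The crops show one grey divider at top (308,200), scene (330,209). The other candidates are plainly green or yellow, so the grey one is the divider. Box yaw is about -7.5°, with the post in the far (+x) half and the well in the near half.

```bash
cat > plan.py <<'E'
import sys; from h import *
# plan.py x y z heading [n]: tool-frame total shift (cm) after turn, per-row numbers
def plan(x,y,z,hd,n=None):
    s=observe(); R=np.array(s["tool_rot"]); p=np.array(s["position"])
    h0=np.degrees(np.arctan2(R[1,1],R[0,1])); dh=(hd-h0+90)%180-90
    a=np.radians(-dh); Rz=cv2.Rodrigues(np.array([0,0,a]))[0]
    d=(R@Rz).T@(np.array([x,y,z])-p)*100
    n=n or int(np.ceil(np.linalg.norm(d)/3.8)); 
    print("t",round(s["time_s"],2),"p",np.round(p,4),"h",round(h0,2),"grip",round(s["grip_width"]*100,2),round(s["gripper_force"],1),"F",np.round(s["ft_force"],1),"tilt",np.round(R[:2,2],4))
    print("turn z total",round(a,4),"then total",np.round(d,2),"n",n,"per row",np.round(d/n,2))
if __name__=="__main__": a=list(map(float,sys.argv[1:])); plan(*a[:4],int(a[4]) if len(a)>4 else None)
E
python3 - <<'E'
from h import *
for n,u,v,z,l in [("top",451,195.7,.027,"post"),("scene",207.2,331.5,.027,"post"),("top",448,221.7,.012,"well"),("scene",181,312.5,.012,"well"),("top",386.5,186,.017,"tall"),("top",357.7,223.2,.02,"coup")]: print(l,n,np.round(atz(n,u,v,z),4))
c=np.array([.5275,-.282]);e=np.array([np.cos(np.radians(-7.5)),np.sin(np.radians(-7.5))]); print("post",c+.05*e,"well",c-.05*e)
E
python3 plan.py .603 .0525 .10 82.5
```

```text
post top [ 0.5732 -0.2884  0.027 ]
post scene [ 0.5802 -0.2894  0.027 ]
well top [ 0.4769 -0.2783  0.012 ]
well scene [ 0.4771 -0.2738  0.012 ]
tall top [ 0.6062 -0.0494  0.017 ]
coup top [0.4596 0.0581 0.02  ]
post [ 0.57707224 -0.28852631] well [ 0.47792776 -0.27547369]
t 1.75 p [0.2024 0.5114 0.2313] h 68.41 grip 8.55 0.0 F [-0.1 -0.4 -0.2] tilt [-0. -0.]
turn z total -0.2459 then total [-45.71 -40.27  13.13] n 17 per row [-2.69 -2.37  0.77]
```

Request:
move_arm:
  jaw: [8,7,6.5,6.5,6.5,6.5,6.5,6.5,6.5,6.5,6.5,6.5]
  dp:
    - [0,0,0]
    - [0,0,0]
    - [0,0,0]
    - [-1.5,-1.3,0.4]
    - [-2.8,-2.5,0.4]
    - [-2.8,-2.5,0.5]
    - [-2.8,-2.5,0.5]
    - [-2.8,-2.5,0.5]
    - [-2.8,-2.5,0.5]
    - [-2.8,-2.5,0.5]
    - [-2.8,-2.5,0.5]
    - [-2.8,-2.5,0.5]
  turn:
    - [0,0,-0.082]
    - [0,0,-0.082]
    - [0,0,-0.082]
    - [0,0,0]
    - [0,0,0]
    - [0,0,0]
    - [0,0,0]
    - [0,0,0]
    - [0,0,0]
    - [0,0,0]
    - [0,0,0]
    - [0,0,0]
  force: 30

```text
time_s: 2.75
position: [0.4125, 0.2675, 0.1883]
tool_rot: [[-0.991, 0.13, 0.0], [0.13, 0.991, 0.0], [-0.0, 0.0, -1.0]]
ft_force: [0.4, 0.6, -0.0]
grip_width: 0.065
gripper_force: 0.0
```

```bash
python3 plan.py .603 .0525 .06 82.5
```

```text
t 2.75 p [0.4125 0.2675 0.1883] h 82.5 grip 6.5 0.0 F [ 0.4  0.6 -0. ] tilt [0.0004 0.0002]
turn z total 0.0001 then total [-21.69 -18.83  12.83] n 9 per row [-2.41 -2.09  1.43]
```

Request:
move_arm:
  jaw: [6.5,6.5,6.5,6.5,6.5,6.5,6.5,6.5,6.5,6.5]
  dp:
    - [-2.7,-2.35,1.3]
    - [-2.7,-2.35,1.3]
    - [-2.7,-2.35,1.3]
    - [-2.7,-2.35,1.3]
    - [-2.7,-2.35,1.3]
    - [-2.7,-2.35,1.3]
    - [-2.7,-2.35,1.3]
    - [-2.0,-1.75,1.3]
    - [-0.9,-0.7,1.6]
    - [0,0,0]
  turn:
    - [0,0,0]
    - [0,0,0]
    - [0,0,0]
    - [0,0,0]
    - [0,0,0]
    - [0,0,0]
    - [0,0,0]
    - [0,0,0]
    - [0,0,0]
    - [0,0,0]

```text
time_s: 3.58
position: [0.6032, 0.051, 0.0652]
tool_rot: [[-0.991, 0.133, -0.004], [0.133, 0.991, 0.0], [0.004, -0.0, -1.0]]
ft_force: [-1.3, 0.5, -0.8]
grip_width: 0.0652
gripper_force: 0.0
```

```bash
python3 plan.py .603 .0525 .002 82.5 4
python3 - <<'E'
from h import *
a=[]
for n in("scene","top"):
    im,d=cams.get_image(n); np.savez(n+"1.npz",im=im,d=d)
    c=im[220:300,260:360] if n=="scene" else im[155:225,320:420]
    a.append(cv2.resize(c,(400,320 if n=="scene" else 280),interpolation=cv2.INTER_CUBIC))
a[1]=np.pad(a[1],((0,40),(0,0),(0,0)))
cv2.imwrite("pics/s1.png",np.hstack(a)[...,::-1])
E
```

```text
t 3.58 p [0.6032 0.051  0.0652] h 82.34 grip 6.52 0.0 F [-1.3  0.5 -0.8] tilt [-0.004   0.0002]
turn z total -0.0028 then total [0.02 0.14 6.32] n 4 per row [0.   0.04 1.58]
```

View pics/s1.png

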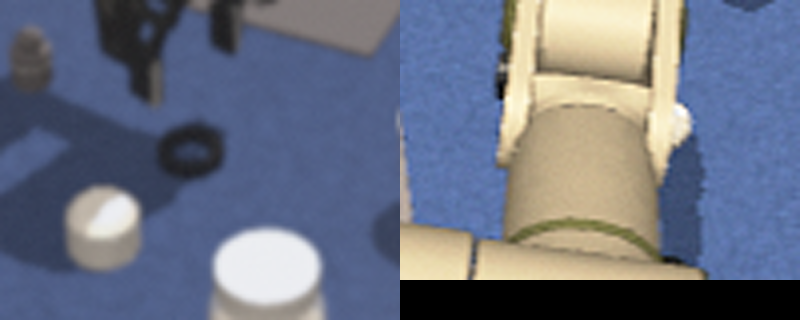

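The scene camera shows the fingers astride the ring (crop (190,150)), while the top view is hidden by the arm. Descending to close.

Request:
move_arm:
  jaw: [6.5,6.5,6.5,6.5,6,4.5,4.2,4.2,4.2,4.2]
  dp:
    - [0,0,2]
    - [0,0,2]
    - [0,0,1.5]
    - [0,0,0.7]
    - [0,0,0]
    - [0,0,0]
    - [0,0,0]
    - [0,0,0]
    - [0,0,0]
    - [0,0,0]
  turn:
    - [0,0,0]
    - [0,0,0]
    - [0,0,0]
    - [0,0,0]
    - [0,0,0]
    - [0,0,0]
    - [0,0,0]
    - [0,0,0]
    - [0,0,0]
    - [0,0,0]

```text
time_s: 4.52
position: [0.6035, 0.0537, 0.0081]
tool_rot: [[-0.991, 0.13, 0.002], [0.13, 0.991, 0.0], [-0.002, 0.001, -1.0]]
ft_force: [-2.3, 2.1, 6.4]
grip_width: 0.0429
gripper_force: 30.4
```

```bash
python3 plan.py .603 .051 .11 82.5 4
python3 - <<'E'
from h import *
a=[]
for n in("scene",):
    im,d=cams.get_image(n)
    c=im[220:300,260:360]
    cv2.imwrite("pics/s2.png",cv2.resize(c,(500,400),interpolation=cv2.INTER_CUBIC)[...,::-1])
E
```

```text
t 4.52 p [0.6035 0.0537 0.0081] h 82.52 grip 4.29 30.4 F [-2.3  2.1  6.4] tilt [0.0023 0.0003]
turn z total 0.0003 then total [-1.000e-02 -2.700e-01 -1.019e+01] n 4 per row [-0.   -0.07 -2.55]
```

View pics/s2.png

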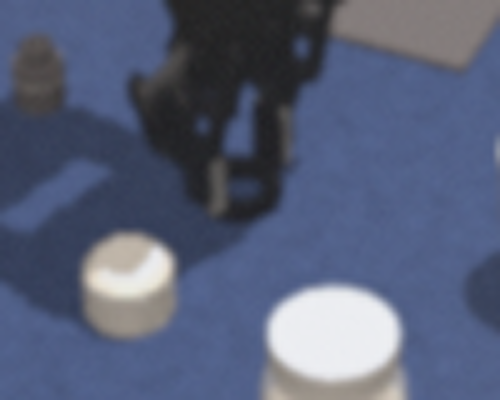

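Request:
move_arm:
  jaw: [4.2,4.2,4.2,4.2,4.2,4.2]
  dp:
    - [0,0,-1]
    - [0,0,-2]
    - [0,0,-3]
    - [0,0,-3]
    - [0,0,-1]
    - [0,0,0]
  turn:
    - [0,0,0]
    - [0,0,0]
    - [0,0,0]
    - [0,0,0]
    - [0,0,0]
    - [0,0,0]

```text
time_s: 5.07
position: [0.6044, 0.0531, 0.1101]
tool_rot: [[-0.991, 0.13, 0.007], [0.13, 0.991, -0.001], [-0.007, 0.0, -1.0]]
ft_force: [-0.1, 0.2, -0.3]
grip_width: 0.0425
gripper_force: 30.6
```

```bash
python3 plan.py .577 -.2885 .11 82.5
python3 - <<'E'
from h import *
im,d=cams.get_image("scene"); P=cloud("scene",d)
np.savez("scene2.npz",im=im,d=d)
c=im[190:270,260:360]
cv2.imwrite("pics/s3.png",cv2.resize(c,(600,480),interpolation=cv2.INTER_CUBIC)[...,::-1])
E
```

```text
t 5.07 p [0.6044 0.0531 0.1101] h 82.51 grip 4.25 30.6 F [-0.1  0.2 -0.3] tilt [ 0.0069 -0.0009]
turn z total 0.0002 then total [-1.740e+00 -3.422e+01  2.000e-02] n 10 per row [-0.17 -3.42  0.  ]
```

View pics/s3.png

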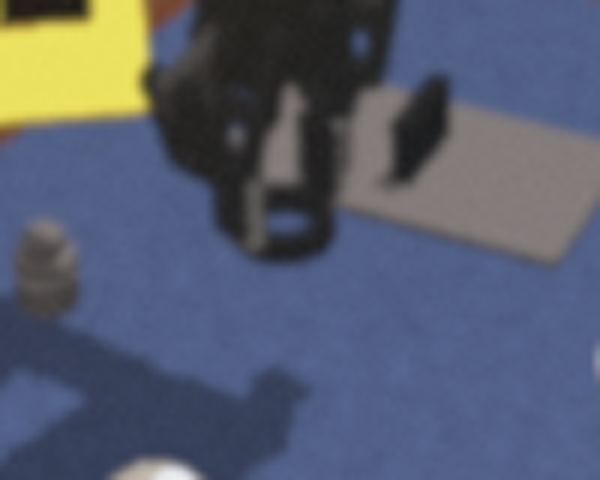

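Run:
```python
from h import *
print(atz("scene",308.3,227,.112),atz("scene",308.3,227,.108))
D=np.load("scene2.npz"); P=cloud("scene",D["d"]); I=D["im"].astype(int).sum(-1)
w=(slice(218,236),slice(295,318))
m=(I[w]<120)&(P[w][...,2]>.09)&(P[w][...,2]<.125); vs,us=np.nonzero(m); print(m.sum(),us.min()+295,us.max()+295,vs.min()+218,vs.max()+218,np.round(np.nanmedian(P[w][m],0),4),np.round(np.nanpercentile(P[w][m],[5,95],axis=0),4))
```

```text
[0.61161395 0.05048487 0.112     ] [0.60840949 0.05484581 0.108     ]
58 305 314 218 232 [0.613  0.0643 0.113 ] [[0.5966 0.0347 0.1077]
 [0.6271 0.0751 0.1213]]
```

Request:
move_arm:
  jaw: [4.2,4.2,4.2,4.2,4.2,4.2,4.2,4.2,4.2,4.2,4.2,4.2]
  dp:
    - [-0.15,-2,0]
    - [-0.15,-3.5,0]
    - [-0.15,-3.5,0]
    - [-0.15,-3.5,0]
    - [-0.15,-3.5,0]
    - [-0.15,-3.5,0]
    - [-0.15,-3.5,0]
    - [-0.15,-3.5,0]
    - [-0.15,-3.5,0]
    - [-0.15,-2.5,0]
    - [-0.04,-1.7,0]
    - [0,0,0]
  turn:
    - [0,0,0]
    - [0,0,0]
    - [0,0,0]
    - [0,0,0]
    - [0,0,0]
    - [0,0,0]
    - [0,0,0]
    - [0,0,0]
    - [0,0,0]
    - [0,0,0]
    - [0,0,0]
    - [0,0,0]

```text
time_s: 6.12
position: [0.5726, -0.2907, 0.1046]
tool_rot: [[-0.991, 0.134, -0.002], [0.134, 0.991, 0.001], [0.002, 0.0, -1.0]]
ft_force: [-1.3, 0.1, -0.6]
grip_width: 0.0422
gripper_force: 30.6
```

Request:
move_arm:
  jaw: [4.2,4.2,4.2,4.2]
  dp:
    - [0,0,2]
    - [0,0,2]
    - [0,0,2]
    - [0,0,0]
  turn:
    - [0,0,0]
    - [0,0,0]
    - [0,0,0]
    - [0,0,0]

```text
time_s: 6.45
position: [0.5719, -0.2851, 0.0417]
tool_rot: [[-0.992, 0.129, -0.007], [0.129, 0.992, 0.005], [0.008, 0.005, -1.0]]
ft_force: [-0.3, 0.1, -1.3]
grip_width: 0.0428
gripper_force: 30.7
```

```bash
python3 plan.py .577 -.2885 .025 82.5 2
python3 - <<'E'
from h import *
im,d=cams.get_image("scene")
np.savez("scene3.npz",im=im,d=d)
c=im[280:370,150:270]
cv2.imwrite("pics/s4.png",cv2.resize(c,(800,600),interpolation=cv2.INTER_CUBIC)[...,::-1])
E
```

```text
t 6.45 p [ 0.5719 -0.2851  0.0417] h 82.57 grip 4.28 30.7 F [-0.3  0.1 -1.3] tilt [-0.0069  0.0055]
turn z total 0.0012 then total [-0.56 -0.28  1.67] n 2 per row [-0.28 -0.14  0.83]
```

View pics/s4.png

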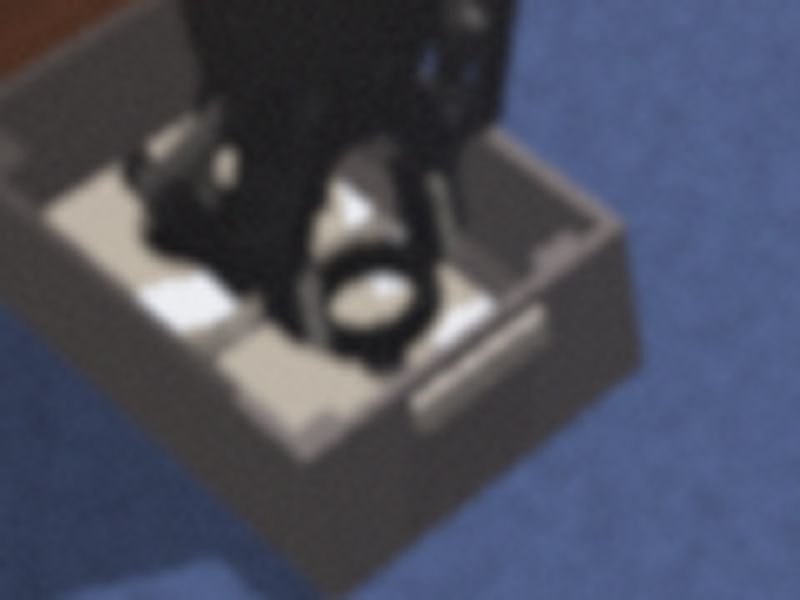

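```bash
python3 - <<'E'
from h import *
print("ring",atz("scene",206.25,325,.0396),"post",atz("scene",207.5,332,.027))
D=np.load("scene3.npz"); P=cloud("scene",D["d"]); I=D["im"].astype(int).sum(-1)
# depth on ring rim: front edge
for u,v in [(206,317),(197,325),(215,325),(206,332)]: print(u,v,np.round(P[v,u],4),I[v,u])
E
python3 plan.py .577 -.2885 .025 82.5 2
```

```text
ring [ 0.57479312 -0.28447965  0.0396    ] post [ 0.58172442 -0.29000216  0.027     ]
206 317 [ 0.563  -0.2722  0.0464] 116
197 325 [ 0.5801 -0.3112  0.0674] 248
215 325 [ 0.593  -0.2758  0.0427] 201
206 332 [ 0.5893 -0.2994  0.0407] 84
t 6.5 p [ 0.5728 -0.2859  0.0441] h 82.57 grip 4.29 30.7 F [ 0.6  0.4 -0.6] tilt [-0.0044  0.0035]
turn z total 0.0012 then total [-0.46 -0.21  1.91] n 2 per row [-0.23 -0.11  0.95]
```

Request:
move_arm:
  jaw: [4.2,4.2,4.2,4.2,4.2,4.2,4.2,4.2]
  dp:
    - [-0.45,-0.25,0]
    - [0,0,0]
    - [0,0,0]
    - [0,0,0.6]
    - [0,0,0.6]
    - [0,0,0.6]
    - [0,0,0]
    - [0,0,0]
  turn:
    - [0,0,0]
    - [0,0,0]
    - [0,0,0]
    - [0,0,0]
    - [0,0,0]
    - [0,0,0]
    - [0,0,0]
    - [0,0,0]

```text
time_s: 7.17
position: [0.5776, -0.2908, 0.0277]
tool_rot: [[-0.991, 0.131, -0.001], [0.131, 0.991, 0.001], [0.001, 0.001, -1.0]]
ft_force: [0.6, -0.3, 0.0]
grip_width: 0.0427
gripper_force: 30.7
```

```bash
python3 plan.py .577 -.2885 .024 82.5 2
python3 - <<'E'
from h import *
im,d=cams.get_image("scene")
np.savez("scene3.npz",im=im,d=d)
c=im[280:370,150:270]
cv2.imwrite("pics/s5.png",cv2.resize(c,(800,600),interpolation=cv2.INTER_CUBIC)[...,::-1])
E
```

```text
t 7.17 p [ 0.5776 -0.2908  0.0277] h 82.5 grip 4.27 30.7 F [ 0.6 -0.3  0. ] tilt [-0.0009  0.0007]
turn z total 0.0 then total [0.09 0.22 0.37] n 2 per row [0.04 0.11 0.19]
```

View pics/s5.png

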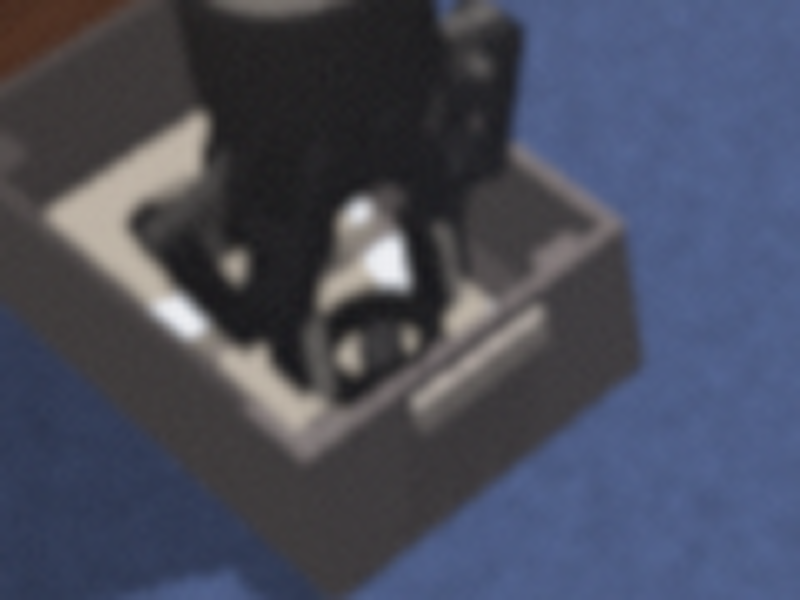

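The post shows centred through the ring at crop (378,345). Lowering a little and releasing.

Request:
move_arm:
  jaw: [4.2,4.2,5.0,5.8,5.8,5.8,5.8,5.8,5.8,5.8]
  dp:
    - [0,0.1,0.3]
    - [0,0,0]
    - [0,0,0]
    - [0,0,0]
    - [0,0,-0.5]
    - [0,0,-2]
    - [0,0,-3]
    - [0,0,-3.5]
    - [0,0,-1.5]
    - [0,0,0]
  turn:
    - [0,0,0]
    - [0,0,0]
    - [0,0,0]
    - [0,0,0]
    - [0,0,0]
    - [0,0,0]
    - [0,0,0]
    - [0,0,0]
    - [0,0,0]
    - [0,0,0]

```text
time_s: 8.05
position: [0.5794, -0.2909, 0.1354]
tool_rot: [[-0.991, 0.13, 0.007], [0.13, 0.991, -0.005], [-0.007, -0.004, -1.0]]
ft_force: [0.9, 0.3, 0.6]
grip_width: 0.0578
gripper_force: 0.0
```

```bash
python3 plan.py .4605 .0605 .12 82.5 10
```

```text
t 8.05 p [ 0.5794 -0.2909  0.1354] h 82.51 grip 5.78 0.0 F [0.9 0.3 0.6] tilt [ 0.0068 -0.0052]
turn z total 0.0002 then total [16.38 33.3   1.28] n 10 per row [1.64 3.33 0.13]
```

Request:
move_arm:
  jaw: [5.5,5,5,5,5,5,5,5,5,5,5,5]
  dp:
    - [0.8,1.7,0]
    - [1.65,3.35,0.1]
    - [1.65,3.35,0.1]
    - [1.65,3.35,0.2]
    - [1.65,3.35,0.2]
    - [1.65,3.35,0.2]
    - [1.65,3.35,0.2]
    - [1.65,3.35,0.3]
    - [1.65,3.35,0]
    - [1.65,3.35,0]
    - [0.73,1.45,0]
    - [0,0,0]
  turn:
    - [0,0,0]
    - [0,0,0]
    - [0,0,0]
    - [0,0,0]
    - [0,0,0]
    - [0,0,0]
    - [0,0,0]
    - [0,0,0]
    - [0,0,0]
    - [0,0,0]
    - [0,0,0]
    - [0,0,0]

```text
time_s: 9.05
position: [0.457, 0.0644, 0.117]
tool_rot: [[-0.992, 0.127, -0.002], [0.127, 0.992, 0.001], [0.002, 0.0, -1.0]]
ft_force: [-0.0, 0.6, 0.2]
grip_width: 0.0497
gripper_force: 0.0
```

Request:
move_arm:
  jaw: [5,5,5,5]
  dp:
    - [0,0,2]
    - [0,0,2]
    - [0,0,1]
    - [0,0,0]
  turn:
    - [0,0,0]
    - [0,0,0]
    - [0,0,0]
    - [0,0,0]

```text
time_s: 9.38
position: [0.4581, 0.061, 0.0653]
tool_rot: [[-0.991, 0.131, -0.004], [0.131, 0.991, 0.0], [0.004, -0.0, -1.0]]
ft_force: [-0.9, 0.2, -0.7]
grip_width: 0.0501
gripper_force: 0.0
```

```bash
python3 - <<'E'
from h import *
im,d=cams.get_image("scene"); im2,_=cams.get_image("top")
np.savez("scene4.npz",im=im,d=d)
for n in("scene","top"):
  print([(r["p"],np.array(r["location"])*[640,400]) for r in cams.mark_of(n,"seal_mid")[:2]])
a=cv2.resize(im[200:270,220:310],(400,311),interpolation=cv2.INTER_CUBIC)
b=cv2.resize(im[280:350,150:240],(400,311),interpolation=cv2.INTER_CUBIC)
cv2.imwrite("pics/s6.png",np.hstack([a,b])[...,::-1])
E
python3 plan.py .4605 .0605 .014 82.5 4
```

```text
[(0.7, array([209.024, 334.4  ]))]
[(0.65, array([448.704, 195.6  ]))]
t 9.58 p [0.4595 0.0612 0.0679] h 82.48 grip 4.96 0.0 F [ 0.7 -0.   0.4] tilt [ 0.0012 -0.0002]
turn z total -0.0004 then total [-0.1  -0.05  5.39] n 4 per row [-0.02 -0.01  1.35]
```

View pics/s6.png

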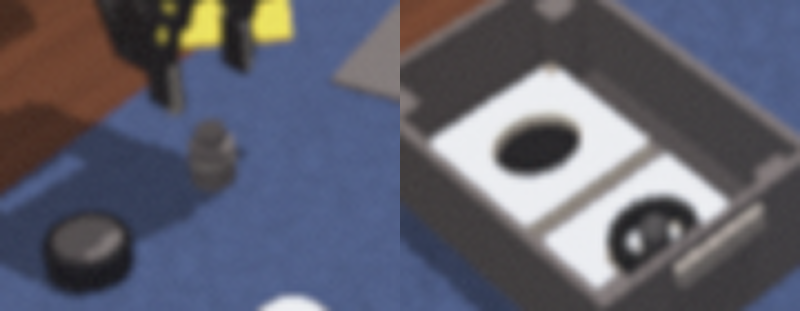

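Right crop: the ring lies flat and centred on the post. Left crop: the coupling is under the open fingers. Descending.

Request:
move_arm:
  jaw: [5,5,5,5,5,4,2.6,2.6,2.6,2.6,2.6]
  dp:
    - [-0.1,0,1.5]
    - [0,0,2]
    - [0,0,1.3]
    - [0,0,0.5]
    - [0,0,0]
    - [0,0,0]
    - [0,0,0]
    - [0,0,0]
    - [0,0,0]
    - [0,0,0]
    - [0,0,0]
  turn:
    - [0,0,0]
    - [0,0,0]
    - [0,0,0]
    - [0,0,0]
    - [0,0,0]
    - [0,0,0]
    - [0,0,0]
    - [0,0,0]
    - [0,0,0]
    - [0,0,0]
    - [0,0,0]

```text
time_s: 10.5
position: [0.4606, 0.0614, 0.0154]
tool_rot: [[-0.991, 0.13, 0.002], [0.13, 0.991, -0.0], [-0.002, -0.0, -1.0]]
ft_force: [-0.7, -0.6, 6.3]
grip_width: 0.0287
gripper_force: 29.4
```

Request:
move_arm:
  jaw: [2.6,2.6,2.6,2.6,2.6,2.6]
  dp:
    - [0,0,-1]
    - [0,0,-2.5]
    - [0,0,-3.5]
    - [0,0,-3.5]
    - [0,0,-1]
    - [0,0,0]
  turn:
    - [0,0,0]
    - [0,0,0]
    - [0,0,0]
    - [0,0,0]
    - [0,0,0]
    - [0,0,0]

```text
time_s: 11.0
position: [0.4613, 0.0614, 0.1324]
tool_rot: [[-0.991, 0.13, 0.007], [0.13, 0.991, -0.001], [-0.007, 0.0, -1.0]]
ft_force: [0.2, 0.5, -1.1]
grip_width: 0.0285
gripper_force: 29.7
```

```bash
python3 - <<'E'
from h import *
im,d=cams.get_image("scene"); np.savez("scene5.npz",im=im,d=d)
s=observe(); p=np.array(s["position"]); zc=p[2]+.005
for f in (cams.mark_of,):
  for r in f("scene","coupling_mid")[:2]: print(r["p"],np.array(r["location"])*[640,400],atz("scene",r["location"][0]*640,r["location"][1]*400,zc))
for r in cams.outline_of("scene","coupling_mid")[:2]:
  vs,us=np.nonzero(r["mask"]); print(r["p"],len(us),us.min(),us.max(),vs.min(),vs.max())
E
python3 plan.py .4775 -.2758 .12 82.5 10
```

```text
0.53 [264.832 199.32 ] [0.46175642 0.06240216 0.1354439 ]
0.71 79 263 269 193 206
t 11.15 p [0.4593 0.0615 0.1285] h 82.5 grip 2.9 29.7 F [ 0.7  0.6 -0.9] tilt [-0.0016  0.0002]
turn z total 0.0001 then total [ -6.2  -33.21   0.84] n 10 per row [-0.62 -3.32  0.08]
```

Request:
move_arm:
  jaw: [2.6,2.6,2.6,2.6,2.6,2.6,2.6,2.6,2.6,2.6,2.6,2.6]
  dp:
    - [-0.3,-1.7,0]
    - [-0.65,-3.45,0]
    - [-0.65,-3.45,0]
    - [-0.65,-3.45,0]
    - [-0.65,-3.45,0]
    - [-0.65,-3.45,0]
    - [-0.65,-3.45,0]
    - [-0.65,-3.45,0]
    - [-0.65,-3.45,0]
    - [-0.5,-2.6,0]
    - [-0.2,-1.3,0]
    - [0,0,0]
  turn:
    - [0,0,0]
    - [0,0,0]
    - [0,0,0]
    - [0,0,0]
    - [0,0,0]
    - [0,0,0]
    - [0,0,0]
    - [0,0,0]
    - [0,0,0]
    - [0,0,0]
    - [0,0,0]
    - [0,0,0]

```text
time_s: 12.15
position: [0.4776, -0.2778, 0.1276]
tool_rot: [[-0.991, 0.133, -0.002], [0.133, 0.991, 0.001], [0.002, 0.001, -1.0]]
ft_force: [-0.3, 0.2, -0.8]
grip_width: 0.0286
gripper_force: 29.8
```

Request:
move_arm:
  jaw: [2.6,2.6,2.6,2.6,2.6,2.6]
  dp:
    - [0,0,2]
    - [0,0,3]
    - [0,0,2]
    - [0,0,1]
    - [0,0,0]
    - [0,0,0]
  turn:
    - [0,0,0]
    - [0,0,0]
    - [0,0,0]
    - [0,0,0]
    - [0,0,0]
    - [0,0,0]

```text
time_s: 12.65
position: [0.4783, -0.2751, 0.0494]
tool_rot: [[-0.992, 0.13, -0.001], [0.13, 0.992, 0.001], [0.001, 0.001, -1.0]]
ft_force: [-0.0, 0.8, 0.4]
grip_width: 0.0285
gripper_force: 29.8
```

```bash
python3 plan.py .4775 -.2758 .024 82.5 2;  python3 - <<'E'
from h import *
im,d=cams.get_image("scene"); np.savez("scene6.npz",im=im,d=d)
c=im[280:370,140:260]
cv2.imwrite("pics/s7.png",cv2.resize(c,(800,600),interpolation=cv2.INTER_CUBIC)[...,::-1])
E
```

```text
t 12.65 p [ 0.4783 -0.2751  0.0494] h 82.55 grip 2.85 29.8 F [-0.   0.8  0.4] tilt [-0.0005  0.0006]
turn z total 0.0009 then total [ 0.07 -0.08  2.54] n 2 per row [ 0.03 -0.04  1.27]
```

View pics/s7.png

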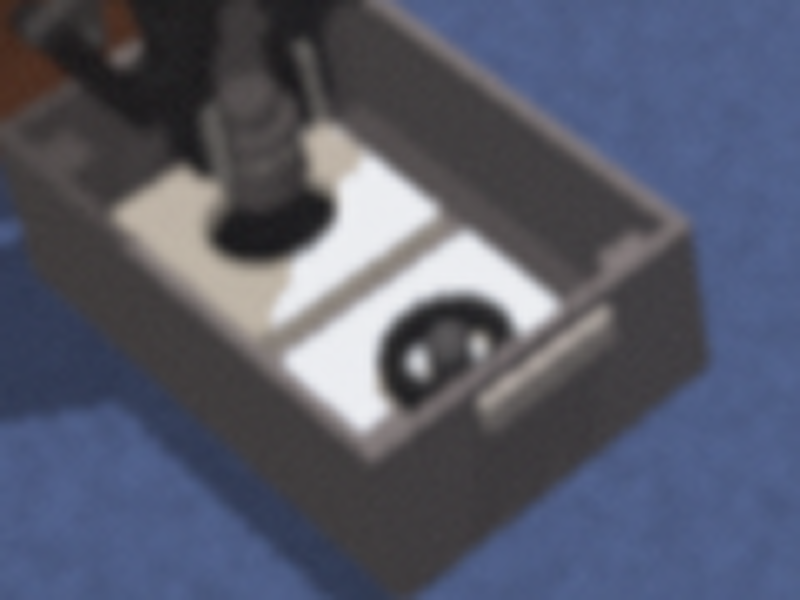

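The coupling hangs over the well at crop (265,200) against the well's centre at (272,220), so after the descent it ends centred. Lowering and releasing.

Request:
move_arm:
  jaw: [2.6,2.6,2.6,2.6,2.6,2.6,2.6]
  dp:
    - [0,-0.05,0.8]
    - [0,0,0.8]
    - [0,0,0.5]
    - [0,0,0.4]
    - [0,0,0]
    - [0,0,0]
    - [0,0,0]
  turn:
    - [0,0,0]
    - [0,0,0]
    - [0,0,0]
    - [0,0,0]
    - [0,0,0]
    - [0,0,0]
    - [0,0,0]

```text
time_s: 13.28
position: [0.4781, -0.2763, 0.0243]
tool_rot: [[-0.991, 0.13, 0.0], [0.13, 0.991, -0.0], [-0.0, -0.0, -1.0]]
ft_force: [-0.3, -0.3, 0.6]
grip_width: 0.0289
gripper_force: 29.9
```

Request:
move_arm:
  jaw: [3.3,4.2,4.2,4.2,4.2,4.2,4.2,4.2,4.2,4.2]
  dp:
    - [0,0,0]
    - [0,0,0]
    - [0,0,0]
    - [0,0,-0.5]
    - [0,0,-1.5]
    - [0,0,-3]
    - [0,0,-3.5]
    - [0,0,-3.5]
    - [0,0,-1]
    - [0,0,0]
  turn:
    - [0,0,0]
    - [0,0,0]
    - [0,0,0]
    - [0,0,0]
    - [0,0,0]
    - [0,0,0]
    - [0,0,0]
    - [0,0,0]
    - [0,0,0]
    - [0,0,0]

```text
time_s: 14.12
position: [0.479, -0.277, 0.1576]
tool_rot: [[-0.991, 0.13, 0.005], [0.13, 0.991, -0.004], [-0.005, -0.004, -1.0]]
ft_force: [-0.4, 1.0, 0.0]
grip_width: 0.0421
gripper_force: 0.0
```

Request:
move_arm:
  jaw: [4.2,4.2,4.2,4.2,4.2,4.2,4.2,4.2,4.2,4.2,4.2,4.2]
  dp:
    - [0,0,0]
    - [0,0,0]
    - [0,0,0]
    - [0,0,0]
    - [0,0,0]
    - [0,0,0]
    - [0,0,0]
    - [0,0,0]
    - [0,0,0]
    - [0,0,0]
    - [0,0,0]
    - [0,0,0]
  turn:
    - [0,0,0.085]
    - [0,0,0.12]
    - [0,0,0.12]
    - [0,0,0.12]
    - [0,0,0.12]
    - [0,0,0.12]
    - [0,0,0.12]
    - [0,0,0.12]
    - [0,0,0.12]
    - [0,0,0.12]
    - [0,0,0.12]
    - [0,0,0]

```text
time_s: 15.12
position: [0.4775, -0.2758, 0.1527]
tool_rot: [[-0.15, 0.989, -0.002], [0.989, 0.15, 0.002], [0.002, -0.002, -1.0]]
ft_force: [-0.2, -0.5, -1.0]
grip_width: 0.0421
gripper_force: 0.0
```

```bash
python3 plan.py .5458 .2485 .10 8.9
python3 - <<'E'
from h import *
for n in("scene","top"):
  im,d=cams.get_image(n); np.savez(n+"7.npz",im=im,d=d)
  for q,z in (("coupling_mid",.028),("seal_mid",.022),("well_insert",.004),("post_insert",.004)):
    print(n,q,[(round(r["p"],2),np.round(atz(n,r["location"][0]*640,r["location"][1]*400,z)[:2],4)) for r in cams.mark_of(n,q)[:2]])
P=cloud("scene",np.load("scene7.npz")["d"]); 
sel=(np.hypot(P[...,0]-.478,P[...,1]+.276)<.03)&(P[...,2]>.02); print("coupling pts",sel.sum(),np.round(np.median(P[sel],0),4),P[sel][:,2].max())
E
```

```text
t 15.12 p [ 0.4775 -0.2758  0.1527] h 8.63 grip 4.21 0.0 F [-0.2 -0.5 -1. ] tilt [-0.0022  0.002 ]
turn z total -0.0047 then total [50.73 14.86  5.36] n 14 per row [3.62 1.06 0.38]
scene coupling_mid [(0.66, array([ 0.4798, -0.2759]))]
scene seal_mid [(0.7, array([ 0.5708, -0.2811]))]
scene well_insert [(0.64, array([ 0.4751, -0.2679]))]
scene post_insert [(0.62, array([ 0.584 , -0.2956]))]
top coupling_mid []
top seal_mid [(0.41, array([ 0.5729, -0.2887]))]
top well_insert [(0.52, array([ 0.4721, -0.2645]))]
top post_insert [(0.79, array([ 0.5822, -0.2908]))]
coupling pts 1385 [ 0.4863 -0.285   0.2443] 0.4546079376967172
```

Request:
move_arm:
  jaw: [4.2,4.2,4.2,4.2,4.2,4.2,4.2,4.2,4.2,4.2,4.2,4.2]
  dp:
    - [1.8,0.5,0]
    - [3.8,1.1,0.2]
    - [3.8,1.1,0.2]
    - [3.8,1.1,0.2]
    - [3.8,1.1,0.2]
    - [3.8,1.1,0.2]
    - [3.8,1.1,0.2]
    - [3.8,1.1,0.2]
    - [3.8,1.1,0.2]
    - [3.8,1.1,0.2]
    - [3.8,1.1,0.2]
    - [3.8,1.1,0.2]
  turn:
    - [0,0,0]
    - [0,0,0]
    - [0,0,0]
    - [0,0,0]
    - [0,0,0]
    - [0,0,0]
    - [0,0,0]
    - [0,0,0]
    - [0,0,0]
    - [0,0,0]
    - [0,0,0]
    - [0,0,0]

```text
time_s: 16.62
position: [0.5352, 0.176, 0.1324]
tool_rot: [[-0.155, 0.988, 0.0], [0.988, 0.155, -0.0], [-0.0, 0.0, -1.0]]
ft_force: [0.6, -0.5, 0.5]
grip_width: 0.0418
gripper_force: 0.0
```

Request:
move_arm:
  jaw: [4.2,4.2,4.2,4.2,4.2]
  dp:
    - [3.7,1.1,0.5]
    - [2.3,0.8,0.8]
    - [1.1,0.4,0.6]
    - [0,0,0]
    - [0,0,0]
  turn:
    - [0,0,0]
    - [0,0,-0.005]
    - [0,0,0]
    - [0,0,0]
    - [0,0,0]

```text
time_s: 17.03
position: [0.5468, 0.2472, 0.1129]
tool_rot: [[-0.16, 0.987, -0.001], [0.987, 0.16, -0.001], [-0.0, -0.001, -1.0]]
ft_force: [-0.3, -0.2, -0.1]
grip_width: 0.0422
gripper_force: 0.0
```

```bash
python3 - <<'E'
from h import *
for n in("scene","top"):
  im,d=cams.get_image(n); np.savez(n+"7.npz",im=im,d=d)
  P=cloud(n,d); sel=(np.hypot(P[...,0]-.478,P[...,1]+.276)<.03)&(P[...,2]>.03)&(P[...,2]<.06); print("coupling pts",sel.sum(),np.round(np.mean(P[sel],0),4),np.percentile(P[sel][:,2],95) if sel.any() else 0)
im=np.load("scene7.npz")["im"]
a=cv2.resize(im[150:240,280:400],(400,300),interpolation=cv2.INTER_CUBIC)
b=cv2.resize(im[270:360,130:250],(400,300),interpolation=cv2.INTER_CUBIC)
cv2.imwrite("pics/s8.png",np.hstack([a,b])[...,::-1])
E
python3 plan.py .5458 .2485 .008 8.9
```

```text
coupling pts 144 [ 0.4831 -0.279   0.0411] 0.05068338556122955
coupling pts 53 [ 0.4765 -0.274   0.0414] 0.0520231754037836
t 17.13 p [0.5472 0.2463 0.1137] h 9.09 grip 4.2 0.0 F [-0.5 -0.1 -0.5] tilt [ 0.0002 -0.0003]
turn z total 0.0034 then total [ 0.24 -0.1  10.57] n 3 per row [ 0.08 -0.03  3.52]
```

View pics/s8.png

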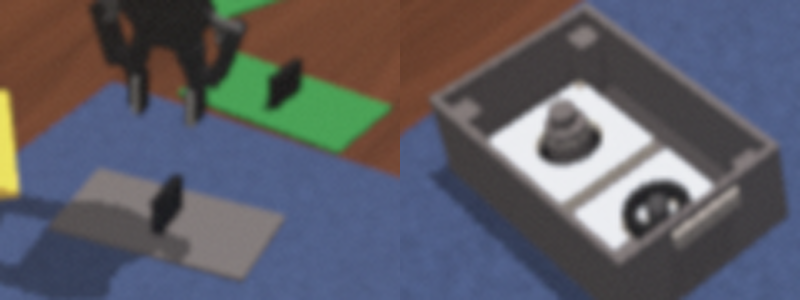

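The coupling stands upright in the well, the ring is on the post, and the gripper is above the grey divider's fin. Descending.

Request:
move_arm:
  jaw: [4.2,4.2,4.2,4.2,4,2.5,1,0.8,0.8,0.8,0.8,0.8]
  dp:
    - [0.2,-0.1,2.5]
    - [0,0,3.5]
    - [0,0,3]
    - [0,0,1.3]
    - [0,0,0]
    - [0,0,0]
    - [0,0,0]
    - [0,0,0]
    - [0,0,0]
    - [0,0,0]
    - [0,0,0]
    - [0,0,0]
  turn:
    - [0,0,0]
    - [0,0,0]
    - [0,0,0]
    - [0,0,0]
    - [0,0,0]
    - [0,0,0]
    - [0,0,0]
    - [0,0,0]
    - [0,0,0]
    - [0,0,0]
    - [0,0,0]
    - [0,0,0]
  force: 50

```text
time_s: 18.13
position: [0.5468, 0.2493, 0.0122]
tool_rot: [[-0.159, 0.987, 0.004], [0.987, 0.159, 0.0], [-0.0, 0.003, -1.0]]
ft_force: [0.8, -2.7, 7.5]
grip_width: 0.0113
gripper_force: 49.8
```

```bash
python3 plan.py .5458 .2485 .16 8.9
```

```text
t 18.13 p [0.5468 0.2493 0.0122] h 9.17 grip 1.13 49.8 F [ 0.8 -2.7  7.5] tilt [0.0035 0.0002]
turn z total 0.0047 then total [ -0.07  -0.06 -14.78] n 4 per row [-0.02 -0.01 -3.69]
```

Request:
move_arm:
  jaw: [0.8,0.8,0.8,0.8,0.8,0.8,0.8,0.8,0.8,0.8]
  dp:
    - [0,0,-1]
    - [0,0,-2.5]
    - [0,0,-3.5]
    - [0,0,-3.5]
    - [0,0,-3.5]
    - [0,0,-1]
    - [0,0,0]
    - [0,0,0]
    - [0,0,0]
    - [0,0,0]
  turn:
    - [0,0,0]
    - [0,0,0]
    - [0,0,0]
    - [0,0,0.07]
    - [0,0,0.1]
    - [0,0,0.08]
    - [0,0,0.04]
    - [0,0,0]
    - [0,0,0]
    - [0,0,0]

```text
time_s: 18.97
position: [0.5453, 0.2494, 0.16]
tool_rot: [[0.128, 0.992, -0.001], [0.992, -0.128, -0.0], [-0.0, -0.001, -1.0]]
ft_force: [-0.8, 0.5, -1.4]
grip_width: 0.0112
gripper_force: 49.0
```

```bash
cat > div.py <<'E'
from h import *
s=observe(); p=np.array(s["position"]); z=p[2]-.010
for n in("scene","top"):
  im,d=cams.get_image(n); P=cloud(n,d)
  sel=(np.abs(P[...,2]-z)<.012)&(np.hypot(P[...,0]-p[0],P[...,1]-p[1])<.13)
  q=P[sel]; A=np.c_[q[:,:2]-p[:2],np.ones(len(q))]; co=np.linalg.lstsq(A,q[:,2],rcond=None)[0]
  vs,us=np.nonzero(sel); w=np.array([atz(n,u,v,z+.002)[:2]*1000 for u,v in zip(us,vs)],np.float32)
  r=cv2.minAreaRect(w); print(n,sel.sum(),"plane",np.round(co,4),"rect",np.round(r[0],1),np.round(r[1],1),round(r[2],1),"minus tcp",np.round(np.array(r[0])-p[:2]*1000,1))
E
python3 div.py; python3 plan.py .5275 -.282 .16 -7.5
```

```text
scene 1171 plane [-0.0022  0.0045  0.153 ] rect [546.  247.7] [108.8 192.5] 82.4 minus tcp [ 0.7 -1.7]
top 68 plane [0.0125 0.0092 0.1512] rect [537.7 276.1] [ 66.6 160.6] 43.0 minus tcp [-7.6 26.7]
t 19.07 p [0.5454 0.2494 0.1599] h -7.4 grip 1.09 49.0 F [ 0.3 -0.4 -1.7] tilt [-0.0012 -0.0003]
turn z total 0.0018 then total [-52.92   5.16   0.  ] n 14 per row [-3.78  0.37  0.  ]
```

Request:
move_arm:
  jaw: [0.8,0.8,0.8,0.8,0.8,0.8,0.8,0.8,0.8,0.8,0.8,0.8]
  dp:
    - [-1.5,0.1,0]
    - [-3,0.3,0]
    - [-3.8,0.4,0]
    - [-3.8,0.4,0]
    - [-3.8,0.4,0]
    - [-3.8,0.4,0]
    - [-3.8,0.4,0]
    - [-3.8,0.4,0]
    - [-3.8,0.4,0]
    - [-3.8,0.4,0]
    - [-3.8,0.4,0]
    - [-3.8,0.3,0]
  turn:
    - [0,0,0]
    - [0,0,0]
    - [0,0,0]
    - [0,0,0]
    - [0,0,0]
    - [0,0,0]
    - [0,0,0]
    - [0,0,0]
    - [0,0,0]
    - [0,0,0]
    - [0,0,0]
    - [0,0,0]

```text
time_s: 20.07
position: [0.5323, -0.18, 0.1602]
tool_rot: [[0.13, 0.992, -0.0], [0.992, -0.13, 0.0], [0.0, -0.0, -1.0]]
ft_force: [0.1, -0.7, -1.2]
grip_width: 0.011
gripper_force: 48.9
```

Request:
move_arm:
  jaw: [0.8,0.8,0.8,0.8,0.8,0.8,0.8]
  dp:
    - [-3.8,0.4,0]
    - [-3,0.3,0]
    - [-2,0.2,0.5]
    - [-1.5,0.1,1.5]
    - [0,0,2]
    - [0,0,2]
    - [0,0,0]
  turn:
    - [0,0,0]
    - [0,0,0]
    - [0,0,0]
    - [0,0,0]
    - [0,0,0]
    - [0,0,0]
    - [0,0,0]

```text
time_s: 20.65
position: [0.5274, -0.2806, 0.0964]
tool_rot: [[0.13, 0.991, -0.006], [0.991, -0.13, 0.005], [0.004, -0.007, -1.0]]
ft_force: [-0.1, 0.2, -3.3]
grip_width: 0.0111
gripper_force: 48.9
```

Request:
move_arm:
  jaw: [0.8,0.8,0.8]
  dp:
    - [0,0,0]
    - [0,0,0]
    - [0,0,0]
  turn:
    - [0,0,0]
    - [0,0,0]
    - [0,0,0]

```text
time_s: 20.9
position: [0.5302, -0.2813, 0.1018]
tool_rot: [[0.129, 0.992, 0.002], [0.992, -0.129, -0.002], [-0.001, 0.002, -1.0]]
ft_force: [-0.6, -0.3, -1.9]
grip_width: 0.0107
gripper_force: 48.9
```

```bash
python3 div.py; python3 plan.py .5277 -.281 .10 -7.5;  python3 - <<'E'
from h import *
im,d=cams.get_image("scene"); c=im[270:370,120:260]
cv2.imwrite("pics/s9.png",cv2.resize(c,(800,571),interpolation=cv2.INTER_CUBIC)[...,::-1])
E
```

```text
scene 2498 plane [-0.0002 -0.0024  0.0948] rect [ 531.5 -281.8] [105.4 190.8] 82.5 minus tcp [ 1.3 -0.4]
top 264 plane [-0.0018  0.0028  0.0932] rect [ 567.4 -241.1] [ 48.8 145.6] 63.0 minus tcp [37.2 40.2]
t 21.0 p [ 0.5301 -0.2811  0.1015] h -7.43 grip 1.13 48.9 F [-0.3 -0.4 -1.5] tilt [ 0.0016 -0.0013]
turn z total 0.0013 then total [-0.02 -0.24  0.15] n 1 per row [-0.02 -0.24  0.15]
```

View pics/s9.png

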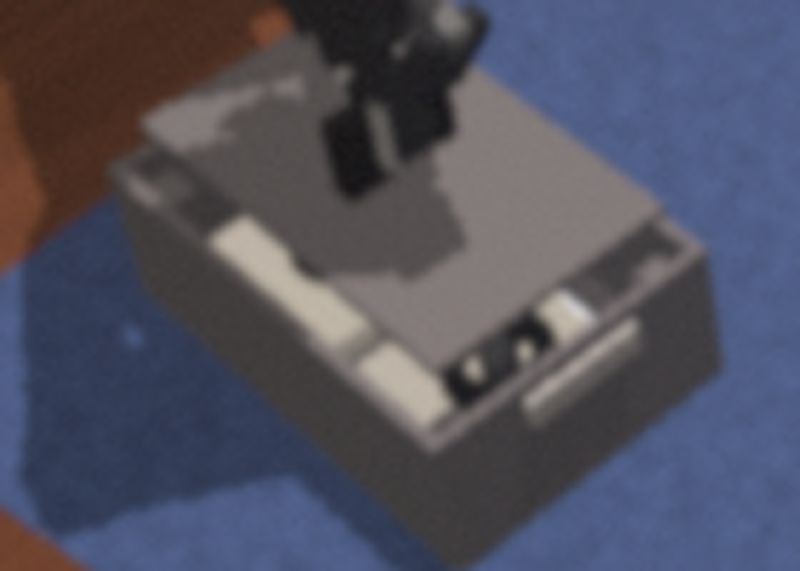

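The divider hovers level and aligned with the box, about 2 mm too far in +x by the scene camera. Correcting and lowering.

Request:
move_arm:
  jaw: [0.8,0.8,0.8,0.8,0.8,0.8,0.8,0.8,0.8,0.8]
  dp:
    - [0,-0.2,0]
    - [0,0,0]
    - [0,0,0.8]
    - [0,0,0.8]
    - [0,0,0.6]
    - [0,0,0.5]
    - [0,0,0.4]
    - [0,0,0.3]
    - [0,0,0]
    - [0,0,0]
  turn:
    - [0,0,0]
    - [0,0,0]
    - [0,0,0]
    - [0,0,0]
    - [0,0,0]
    - [0,0,0]
    - [0,0,0]
    - [0,0,0]
    - [0,0,0]
    - [0,0,0]

```text
time_s: 21.88
position: [0.5278, -0.2808, 0.0663]
tool_rot: [[0.13, 0.992, 0.0], [0.992, -0.13, -0.0], [-0.0, 0.0, -1.0]]
ft_force: [-0.2, -0.9, -0.8]
grip_width: 0.0117
gripper_force: 49.0
```

```bash
python3 div.py; python3 plan.py .5277 -.281 .066 -7.5
```

```text
scene 3527 plane [-0.0041  0.0099  0.0593] rect [ 527.7 -281.9] [138.7 233. ] 82.8 minus tcp [-0.2 -1.2]
top 358 plane [-0.0068 -0.0028  0.0586] rect [ 579.9 -241.2] [ 63.4 142.5] 65.6 minus tcp [52.  39.6]
t 21.98 p [ 0.5279 -0.2808  0.0663] h -7.45 grip 1.13 49.0 F [-0.1  0.7 -1.5] tilt [ 0.0002 -0.0002]
turn z total 0.0009 then total [-0.03 -0.01  0.03] n 1 per row [-0.03 -0.01  0.03]
```

Request:
move_arm:
  jaw: [0.8,0.8,1.6,2.6,3,3,3,3,3,3,3,3]
  dp:
    - [0,0,0.2]
    - [0,0,0]
    - [0,0,0]
    - [0,0,0]
    - [0,0,0]
    - [0,0,-0.5]
    - [0,0,-1.5]
    - [0,0,-2.5]
    - [0,0,-3]
    - [0,0,-2.5]
    - [0,0,0]
    - [0,0,0]
  turn:
    - [0,0,0]
    - [0,0,0]
    - [0,0,0]
    - [0,0,0]
    - [0,0,0]
    - [0,0,0]
    - [0,0,0]
    - [0,0,0]
    - [0,0,0]
    - [0,0,0]
    - [0,0,0]
    - [0,0,0]

```text
time_s: 22.98
position: [0.5282, -0.281, 0.1656]
tool_rot: [[0.13, 0.992, 0.002], [0.992, -0.13, -0.002], [-0.002, 0.002, -1.0]]
ft_force: [-0.3, -0.0, 0.3]
grip_width: 0.03
gripper_force: 0.0
```

Request:
move_arm:
  jaw: [4,5,6,6.5,7,7,7,7,7,7,7,7]
  dp:
    - [0,0,0]
    - [0,0,0]
    - [0,0,0]
    - [0,0,0]
    - [0,0,0]
    - [0,0,0]
    - [0,0,0]
    - [0,0,0]
    - [0,0,0]
    - [0,0,0]
    - [0,0,0]
    - [0,0,0]
  turn:
    - [0,0,0.1]
    - [0,0,0.122]
    - [0,0,0.122]
    - [0,0,0.122]
    - [0,0,0.122]
    - [0,0,0.122]
    - [0,0,0.122]
    - [0,0,0.122]
    - [0,0,0.122]
    - [0,0,0.122]
    - [0,0,0.122]
    - [0,0,0.122]

```text
time_s: 23.98
position: [0.5273, -0.2803, 0.1627]
tool_rot: [[1.0, -0.007, -0.002], [-0.007, -1.0, 0.002], [-0.002, -0.002, -1.0]]
ft_force: [0.5, 0.2, -0.4]
grip_width: 0.0702
gripper_force: 0.0
```

```bash
python3 plan.py .453 -.0475 .10 -97.5
```

```text
t 23.98 p [ 0.5273 -0.2803  0.1627] h -90.42 grip 7.02 0.0 F [ 0.5  0.2 -0.4] tilt [-0.0023  0.0018]
turn z total 0.1236 then total [-10.39 -22.11   6.33] n 7 per row [-1.48 -3.16  0.9 ]
```

Request:
move_arm:
  jaw: [7,7,7,7,7,7,7,7,7,7,7]
  dp:
    - [0,0,0]
    - [0,0,0]
    - [-0.8,-1.7,0]
    - [-1.6,-3.4,0.8]
    - [-1.6,-3.4,1]
    - [-1.6,-3.4,1]
    - [-1.6,-3.4,1]
    - [-1.6,-3.4,1]
    - [-1.2,-2.6,1]
    - [-0.4,-0.8,0.5]
    - [0,0,0]
  turn:
    - [0,0,0.12]
    - [0,0,0]
    - [0,0,0]
    - [0,0,0]
    - [0,0,0]
    - [0,0,0]
    - [0,0,0]
    - [0,0,0]
    - [0,0,0]
    - [0,0,0]
    - [0,0,0]

```text
time_s: 24.9
position: [0.4498, -0.0469, 0.1001]
tool_rot: [[0.993, -0.115, -0.003], [-0.115, -0.993, 0.001], [-0.003, -0.001, -1.0]]
ft_force: [0.7, -0.1, 0.5]
grip_width: 0.0702
gripper_force: 0.0
```

```bash
python3 plan.py .453 -.0475 .01 -97.5
python3 - <<'E'
from h import *
im,d=cams.get_image("scene"); print([np.round(atz("scene",r["location"][0]*640,r["location"][1]*400,.011),4) for r in cams.mark_of("scene","flat_cap_mid")[:2]])
for r in cams.outline_of("scene","flat_cap_mid")[:2]:
  vs,us=np.nonzero(r["mask"]); c=((us.min()+us.max())/2,(vs.min()+vs.max())/2); print(r["p"],len(us),c,np.round(atz("scene",*c,.011),4))
P=cloud("scene",d); sel=(P[...,0]>.41)&(P[...,0]<.65)&(P[...,1]>-.36)&(P[...,1]<-.21)&(abs(P[...,2]-.058)<.006); q=P[sel]; print("div z",len(q),np.round(np.median(q,0),4)); A=np.c_[q[:,:2]-[.528,-.281],np.ones(len(q))]; print(np.round(np.linalg.lstsq(A,q[:,2],rcond=None)[0],4))
fin=(np.hypot(P[...,0]-.528,P[...,1]+.281)<.06)&(P[...,2]>.078)&(P[...,2]<.11); print("fin",fin.sum(),np.round(P[fin].mean(0),4),np.round(P[fin].max(0),4))
E
```

```text
t 24.9 p [ 0.4498 -0.0469  0.1001] h -96.63 grip 7.02 0.0 F [ 0.7 -0.1  0.5] tilt [-0.0033  0.0013]
turn z total 0.0152 then total [0.36 0.03 9.01] n 3 per row [0.12 0.01 3.  ]
[array([ 0.4546, -0.0509,  0.011 ])]
0.74 347 (np.float64(239.0), np.float64(255.5)) [ 0.4499 -0.0453  0.011 ]
0.22 1547 (np.float64(326.0), np.float64(306.0)) [ 0.7449 -0.0703  0.011 ]
div z 3416 [ 0.5441 -0.2881  0.0592]
[-0.001   0.0004  0.059 ]
fin 216 [ 0.532  -0.2835  0.0899] [ 0.5404 -0.2565  0.0992]
```

Request:
move_arm:
  jaw: [7,7,7,7,7,6,5,5,5,5,5]
  dp:
    - [0.2,0,2]
    - [0,0,3.5]
    - [0,0,2.5]
    - [0,0,1.2]
    - [0,0,0]
    - [0,0,0]
    - [0,0,0]
    - [0,0,0]
    - [0,0,0]
    - [0,0,0]
    - [0,0,0]
  turn:
    - [0,0,0.01]
    - [0,0,0]
    - [0,0,0]
    - [0,0,0]
    - [0,0,0]
    - [0,0,0]
    - [0,0,0]
    - [0,0,0]
    - [0,0,0]
    - [0,0,0]
    - [0,0,0]
  force: 30

```text
time_s: 25.97
position: [0.4541, -0.0495, 0.0104]
tool_rot: [[0.991, -0.131, 0.003], [-0.131, -0.991, -0.001], [0.003, 0.001, -1.0]]
ft_force: [-0.9, -3.0, 7.3]
grip_width: 0.0526
gripper_force: 32.1
```

Request:
move_arm:
  jaw: [5,5,5,5,5,5,5,5]
  dp:
    - [0,0,-1]
    - [0,0,-2.5]
    - [0,0,-3.5]
    - [0,0,-3.5]
    - [0,0,-3]
    - [0,0,-1]
    - [0,0,0]
    - [0,0,0]
  turn:
    - [0,0,0]
    - [0,0,0]
    - [0,0,0]
    - [0,0,0]
    - [0,0,0]
    - [0,0,0]
    - [0,0,0]
    - [0,0,0]

```text
time_s: 26.63
position: [0.4531, -0.0489, 0.1544]
tool_rot: [[0.991, -0.131, 0.001], [-0.131, -0.991, -0.0], [0.001, 0.0, -1.0]]
ft_force: [0.0, -0.5, -1.2]
grip_width: 0.0522
gripper_force: 31.7
```

```bash
python3 plan.py .578 -.2885 .14 -97.5
python3 - <<'E'
from h import *
s=observe(); p=np.array(s["position"]); im,d=cams.get_image("scene"); P=cloud("scene",d); z=p[2]+.004
for r in cams.outline_of("scene","flat_cap_mid")[:2]:
  m=r["mask"]; vs,us=np.nonzero(m); c=((us.min()+us.max())/2,(vs.min()+vs.max())/2); print(r["p"],len(us),c,np.round(atz("scene",*c,z)-p,4),"z",np.round(np.nanpercentile(P[m][:,2],[5,50,95])-p[2],3))
E
```

```text
t 26.63 p [ 0.4531 -0.0489  0.1544] h -97.51 grip 5.22 31.7 F [ 0.  -0.5 -1.2] tilt [ 0.0007 -0.0002]
turn z total -0.0001 then total [15.51 22.13  1.45] n 8 per row [1.94 2.77 0.18]
0.68 256 (np.float64(235.0), np.float64(212.5)) [ 0.0086 -0.0019  0.004 ] z [-0.005  0.012  0.015]
```

Request:
move_arm:
  jaw: [5,5,5,5,5,5,5,5,5,5,5]
  dp:
    - [1,1.4,0]
    - [2.2,3.1,0]
    - [2.2,3.1,0]
    - [2.2,3.1,0]
    - [2.2,3.1,0]
    - [2.2,3.1,0]
    - [2.2,3.2,0]
    - [1.2,2.04,0]
    - [0,0,1.5]
    - [0,0,2]
    - [0,0,0]
  turn:
    - [0,0,0]
    - [0,0,0]
    - [0,0,0]
    - [0,0,0]
    - [0,0,0]
    - [0,0,0]
    - [0,0,0]
    - [0,0,0]
    - [0,0,0]
    - [0,0,0]
    - [0,0,0]

```text
time_s: 27.65
position: [0.5753, -0.2889, 0.1139]
tool_rot: [[0.991, -0.132, -0.007], [-0.132, -0.991, 0.005], [-0.008, -0.004, -1.0]]
ft_force: [-0.3, 0.4, -1.3]
grip_width: 0.0521
gripper_force: 31.7
```

Request:
move_arm:
  jaw: [5,5,5]
  dp:
    - [0,0,0]
    - [0,0,0]
    - [0,0,0]
  turn:
    - [0,0,0]
    - [0,0,0]
    - [0,0,0]

```text
time_s: 27.9
position: [0.5774, -0.2889, 0.1204]
tool_rot: [[0.991, -0.131, 0.001], [-0.131, -0.991, -0.001], [0.001, 0.001, -1.0]]
ft_force: [0.2, -0.7, 0.4]
grip_width: 0.0523
gripper_force: 31.7
```

```bash
python3 plan.py .577 -.2885 .07 -97.5
python3 - <<'E'
from h import *
s=observe(); p=np.array(s["position"]); im,d=cams.get_image("scene"); P=cloud("scene",d); z=p[2]+.0005
for r in cams.outline_of("scene","flat_cap_mid")[:2]:
  m=r["mask"]; vs,us=np.nonzero(m); c=((us.min()+us.max())/2,(vs.min()+vs.max())/2); print(r["p"],len(us),c,us.min(),us.max(),vs.min(),vs.max(),np.round(atz("scene",*c,z)-p,4))
b=np.array([.577,-.2885])
# points just at cap's front: x extent
sel=(np.hypot(P[...,0]-p[0],P[...,1]-p[1])<.045)&(abs(P[...,2]-p[2]-.0)<.009); print(sel.sum(),np.round(np.percentile(P[sel],[2,98],axis=0)-p,4))
E
```

```text
t 27.9 p [ 0.5774 -0.2889  0.1204] h -97.5 grip 5.23 31.7 F [ 0.2 -0.7  0.4] tilt [ 0.0014 -0.001 ]
turn z total -0.0001 then total [-0.05 -0.04  5.04] n 2 per row [-0.02 -0.02  2.52]
0.59 517 (np.float64(201.0), np.float64(299.5)) 189 213 287 312 [0.0011 0.0013 0.0005]
140 [[ 0.0011 -0.0279 -0.0076]
 [ 0.0276  0.0173  0.0086]]
```

Request:
move_arm:
  jaw: [5,5,5,5,5,5,5,5]
  dp:
    - [0,0,1.5]
    - [0,0,1.5]
    - [0,0,1]
    - [0,0,0.6]
    - [0,0,0.5]
    - [0,0,0]
    - [0,0,0]
    - [0,0,0]
  turn:
    - [0,0,0]
    - [0,0,0]
    - [0,0,0]
    - [0,0,0]
    - [0,0,0]
    - [0,0,0]
    - [0,0,0]
    - [0,0,0]

```text
time_s: 28.67
position: [0.5772, -0.2888, 0.0688]
tool_rot: [[0.991, -0.131, 0.001], [-0.131, -0.991, -0.001], [0.001, 0.001, -1.0]]
ft_force: [-0.5, 0.0, -1.1]
grip_width: 0.0524
gripper_force: 31.8
```

Request:
move_arm:
  jaw: [5.5,6.2,6.4,6.4,6.4,6.4,6.4,6.4,6.4,6.4]
  dp:
    - [0,0,0]
    - [0,0,0]
    - [0,0,0]
    - [0,0,-0.5]
    - [0,0,-1.5]
    - [0,0,-3]
    - [0,0,-3]
    - [0,0,-1]
    - [0,0,0]
    - [0,0,0]
  turn:
    - [0,0,0]
    - [0,0,0]
    - [0,0,0]
    - [0,0,0]
    - [0,0,0]
    - [0,0,0]
    - [0,0,0]
    - [0,0,0]
    - [0,0,0]
    - [0,0,0]

```text
time_s: 29.5
position: [0.5768, -0.2885, 0.1581]
tool_rot: [[0.991, -0.131, -0.0], [-0.131, -0.991, 0.0], [-0.0, -0.0, -1.0]]
ft_force: [-0.5, 0.0, -1.3]
grip_width: 0.0639
gripper_force: 0.0
```

```bash
python3 plan.py .607 -.048 .10 -97.5
```

```text
t 29.5 p [ 0.5768 -0.2885  0.1581] h -97.52 grip 6.39 0.0 F [-0.5  0.  -1.3] tilt [-0.  0.]
turn z total -0.0003 then total [ -0.14 -24.24   5.81] n 7 per row [-0.02 -3.46  0.83]
```

Request:
move_arm:
  jaw: [6.4,6.4,6.4,6.4,6.4,6.4,6.4,6.4,6.4,6.4,6.4]
  dp:
    - [0,-1.7,0]
    - [0,-3.5,0]
    - [0,-3.5,0.8]
    - [0,-3.5,1]
    - [0,-3.5,1]
    - [0,-3.5,1]
    - [0,-3,1]
    - [-0.1,-2,1]
    - [0,0,0]
    - [0,0,0]
    - [0,0,0]
  turn:
    - [0,0,0]
    - [0,0,0]
    - [0,0,0]
    - [0,0,0]
    - [0,0,0]
    - [0,0,0]
    - [0,0,0]
    - [0,0,0]
    - [0,0,0]
    - [0,0,0]
    - [0,0,0]

```text
time_s: 30.42
position: [0.6073, -0.0488, 0.0998]
tool_rot: [[0.991, -0.131, -0.001], [-0.131, -0.991, 0.0], [-0.001, 0.0, -1.0]]
ft_force: [0.9, -0.0, 0.0]
grip_width: 0.0638
gripper_force: 0.0
```

```bash
python3 plan.py .607 -.048 .01 -97.5
python3 - <<'E'
from h import *
im,d=cams.get_image("scene"); P=cloud("scene",d)
for q,z in (("tall_cap_mid",.017),("flat_cap_mid",.069)):
  for r in cams.outline_of("scene",q)[:2]:
    m=r["mask"]; vs,us=np.nonzero(m); c=((us.min()+us.max())/2,(vs.min()+vs.max())/2); print(q,round(r["p"],2),len(us),c,np.round(atz("scene",*c,z),4),"z",np.round(np.nanpercentile(P[m][:,2],[5,50,95]),3))
E
```

```text
t 30.42 p [ 0.6073 -0.0488  0.0998] h -97.52 grip 6.38 0.0 F [ 0.9 -0.   0. ] tilt [-0.0011  0.0001]
turn z total -0.0003 then total [-0.03 -0.07  8.98] n 3 per row [-0.01 -0.02  2.99]
tall_cap_mid 0.53 321 (np.float64(285.0), np.float64(276.5)) [ 0.607  -0.0479  0.017 ] z [0.004 0.029 0.036]
flat_cap_mid 0.77 550 (np.float64(203.5), np.float64(317.0)) [ 0.5765 -0.2886  0.069 ] z [0.063 0.08  0.083]
```

Request:
move_arm:
  jaw: [6.4,6.4,6.4,6.4,6.4,5.4,4.2,4.2,4.2,4.2,4.2]
  dp:
    - [0,0,2]
    - [0,0,3.5]
    - [0,0,2.3]
    - [0,0,1]
    - [0,0,0]
    - [0,0,0]
    - [0,0,0]
    - [0,0,0]
    - [0,0,0]
    - [0,0,0]
    - [0,0,0]
  turn:
    - [0,0,0]
    - [0,0,0]
    - [0,0,0]
    - [0,0,0]
    - [0,0,0]
    - [0,0,0]
    - [0,0,0]
    - [0,0,0]
    - [0,0,0]
    - [0,0,0]
    - [0,0,0]

```text
time_s: 31.48
position: [0.6086, -0.0491, 0.0142]
tool_rot: [[0.991, -0.131, 0.003], [-0.131, -0.991, -0.001], [0.004, 0.001, -1.0]]
ft_force: [-1.2, -2.0, 6.9]
grip_width: 0.0425
gripper_force: 27.9
```

Request:
move_arm:
  jaw: [4.2,4.2,4.2,4.2,4.2,4.2,4.2,4.2]
  dp:
    - [0,0,-1]
    - [0,0,-2.5]
    - [0,0,-3.5]
    - [0,0,-3.5]
    - [0,0,-3]
    - [0,0,-1.5]
    - [0,0,0]
    - [0,0,0]
  turn:
    - [0,0,0]
    - [0,0,0]
    - [0,0,0]
    - [0,0,0]
    - [0,0,0]
    - [0,0,0]
    - [0,0,0]
    - [0,0,0]

```text
time_s: 32.15
position: [0.6076, -0.0484, 0.1632]
tool_rot: [[0.991, -0.131, 0.002], [-0.131, -0.991, -0.0], [0.002, 0.0, -1.0]]
ft_force: [-0.7, -0.8, -1.3]
grip_width: 0.0423
gripper_force: 27.5
```

```bash
python3 plan.py .478 -.2758 .16 -97.5
```

```text
t 32.15 p [ 0.6076 -0.0484  0.1632] h -97.51 grip 4.23 27.5 F [-0.7 -0.8 -1.3] tilt [ 0.0015 -0.0003]
turn z total -0.0002 then total [-9.88 24.23  0.31] n 7 per row [-1.41  3.46  0.04]
```

Request:
move_arm:
  jaw: [3.8,3.8,3.8,3.8,3.8,3.8,3.8,3.8,3.8,3.8,3.8,3.8]
  dp:
    - [-0.6,1.5,0]
    - [-1.4,3.4,0]
    - [-1.4,3.4,0]
    - [-1.4,3.4,0]
    - [-1.4,3.4,0]
    - [-1.4,3.4,0]
    - [-1.3,3.4,0]
    - [-1,2.3,0]
    - [0,0,1.5]
    - [0,0,2]
    - [0,0,0]
    - [0,0,0]
  turn:
    - [0,0,0]
    - [0,0,0]
    - [0,0,0]
    - [0,0,0]
    - [0,0,0]
    - [0,0,0]
    - [0,0,0]
    - [0,0,0]
    - [0,0,0]
    - [0,0,0]
    - [0,0,0]
    - [0,0,0]

```text
time_s: 33.15
position: [0.4771, -0.2749, 0.1259]
tool_rot: [[0.991, -0.131, -0.003], [-0.131, -0.991, 0.003], [-0.003, -0.002, -1.0]]
ft_force: [0.1, -0.5, -1.1]
grip_width: 0.0422
gripper_force: 31.0
```

Request:
move_arm:
  jaw: [3.8,3.8]
  dp:
    - [0,0,0]
    - [0,0,0]
  turn:
    - [0,0,0]
    - [0,0,0]

```text
time_s: 33.32
position: [0.4782, -0.2754, 0.128]
tool_rot: [[0.991, -0.13, 0.001], [-0.13, -0.991, -0.001], [0.001, 0.001, -1.0]]
ft_force: [0.5, 0.5, -0.5]
grip_width: 0.0423
gripper_force: 31.0
```

```bash
python3 plan.py .478 -.2758 .073 -97.5;python3 - <<'E'
from h import *
s=observe(); p=np.array(s["position"]); im,d=cams.get_image("scene"); P=cloud("scene",d); z=p[2]+.003
for r in cams.outline_of("scene","tall_cap_mid")[:2]:
  m=r["mask"]; vs,us=np.nonzero(m); c=((us.min()+us.max())/2,(vs.min()+vs.max())/2); print(r["p"],len(us),c,us.min(),us.max(),vs.min(),vs.max(),np.round(atz("scene",*c,z)-p,4),"z",np.round(np.nanpercentile(P[m][:,2],[5,50,95])-p[2],3))
E
```

```text
t 33.32 p [ 0.4782 -0.2754  0.128 ] h -97.48 grip 4.23 31.0 F [ 0.5  0.5 -0.5] tilt [ 0.0007 -0.0007]
turn z total 0.0003 then total [-0.02  0.04  5.5 ] n 2 per row [-0.01  0.02  2.75]
0.61 380 (np.float64(172.5), np.float64(274.5)) 163 182 263 286 [0.0017 0.0009 0.003 ] z [-0.01   0.015  0.022]
```

Request:
move_arm:
  jaw: [3.8,3.8,3.8,3.8,3.8,3.8,3.8,3.8]
  dp:
    - [0,0,1.5]
    - [0,0,1.5]
    - [0,0,1.2]
    - [0,0,0.8]
    - [0,0,0.5]
    - [0,0,0]
    - [0,0,0]
    - [0,0,0]
  turn:
    - [0,0,0]
    - [0,0,0]
    - [0,0,0]
    - [0,0,0]
    - [0,0,0]
    - [0,0,0]
    - [0,0,0]
    - [0,0,0]

```text
time_s: 34.08
position: [0.4781, -0.2757, 0.0728]
tool_rot: [[0.991, -0.131, 0.001], [-0.131, -0.991, -0.001], [0.001, 0.001, -1.0]]
ft_force: [0.6, -0.7, 0.0]
grip_width: 0.0426
gripper_force: 31.1
```

Request:
move_arm:
  jaw: [4.8,5.4,5.8,5.8,5.8,5.8,5.8,5.8,5.8,5.8,5.8]
  dp:
    - [0,0,0]
    - [0,0,0]
    - [0,0,0]
    - [0,0,-0.5]
    - [0,0,-1.5]
    - [0,0,-3]
    - [0,0,-3]
    - [0,0,-3]
    - [0,0,-3]
    - [0,0,0]
    - [0,0,0]
  turn:
    - [0,0,0]
    - [0,0,0]
    - [0,0,0]
    - [0,0,0]
    - [0,0,0]
    - [0,0,0]
    - [0,0,0]
    - [0,0,0]
    - [0,0,0]
    - [0,0,0]
    - [0,0,0]

```text
time_s: 35.0
position: [0.4782, -0.2758, 0.214]
tool_rot: [[0.991, -0.131, 0.003], [-0.131, -0.991, -0.002], [0.003, 0.002, -1.0]]
ft_force: [-0.1, -0.7, -0.4]
grip_width: 0.0581
gripper_force: 0.0
```

Request:
move_arm:
  jaw: [5.8,5.8,5.8,5.8,5.8,5.8,5.8,5.8,5.8]
  dp:
    - [0,-1.5,0]
    - [0,-3,0]
    - [0,-3.5,0]
    - [0,-3.5,0]
    - [0,-3.5,0]
    - [0,-3.5,0]
    - [0,-2,0]
    - [0,0,0]
    - [0,0,0]
  turn:
    - [0,0,0]
    - [0,0,0]
    - [0,0,0]
    - [0,0,0]
    - [0,0,0]
    - [0,0,0]
    - [0,0,0]
    - [0,0,0]
    - [0,0,0]

```text
time_s: 35.75
position: [0.5041, -0.0709, 0.2114]
tool_rot: [[0.992, -0.128, -0.002], [-0.128, -0.992, 0.001], [-0.002, -0.0, -1.0]]
ft_force: [1.1, 0.4, -0.3]
grip_width: 0.0577
gripper_force: 0.0
```

Run:
```python
from h import *
im,d=cams.get_image("scene"); P=cloud("scene",d); t,_=cams.get_image("top")
for n in("scene","top"):
 for q,z in (("tall_cap_mid",.075),("flat_cap_mid",.069)):
  for r in cams.outline_of(n,q)[:2]:
    m=r["mask"]; vs,us=np.nonzero(m); c=((us.min()+us.max())/2,(vs.min()+vs.max())/2); print(n,q,round(r["p"],2),len(us),np.round(atz(n,*c,z),4),"z95",np.round(np.nanpercentile(P[m][:,2],95),3) if n=="scene" else "")
sel=(P[...,0]>.41)&(P[...,0]<.65)&(P[...,1]>-.36)&(P[...,1]<-.21)&(abs(P[...,2]-.058)<.004); q=P[sel]; A=np.c_[q[:,:2]-[.528,-.281],np.ones(len(q))]; print(np.round(np.linalg.lstsq(A,q[:,2],rcond=None)[0],4),observe()["position"])
a=cv2.resize(im[260:360,120:260],(800,571),interpolation=cv2.INTER_CUBIC); cv2.imwrite("pics/end.png",a[...,::-1])
```

```text
scene tall_cap_mid 0.67 375 [ 0.4765 -0.2757  0.075 ] z95 0.095
scene flat_cap_mid 0.96 526 [ 0.5774 -0.288   0.069 ] z95 0.084
top tall_cap_mid 0.67 158 [ 0.4761 -0.2777  0.075 ] z95 
top flat_cap_mid 0.61 169 [ 0.5754 -0.2904  0.069 ] z95 
[ 0.0008 -0.0013  0.0589] [ 0.50451463 -0.07312908  0.2120743 ]
```

View pics/end.png

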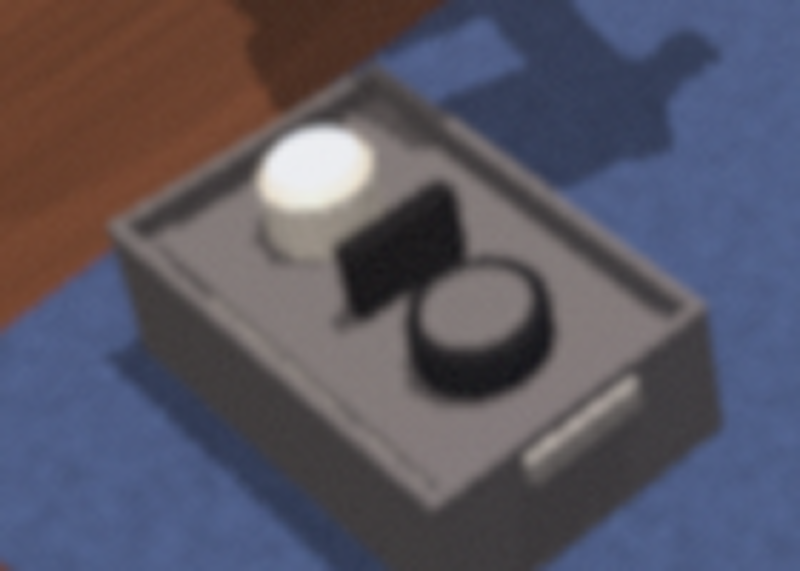

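The divider lies flat in the box. The tall white cap (crop (315,190)) stands over the well half and the wide dark-sided cap (480,325) over the post half, both upright. Handing in.

```bash
python3 -c "
from rig import ticket
print(ticket.close_job())"
```

```text
the job is handed in; nothing more can be done
None
```

The box is packed and the job handed in at about 36 s on the robot's clock: seal ring on the post, coupling in the well, divider level on its ledges, and both caps upright, each within about 3 mm of its target in the camera images. The hand-in returned no verdict.

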